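# Close down the milling bench

## Robot

A 7-joint arm with a two-finger parallel gripper is mounted at the origin on the work surface. World frame = base frame: x ahead of the robot, y to its left, z up, the work surface at z = 0. Lengths are in m, angles in rad, forces in N, time in s.
With the tool pointing down it reaches from about 0.4 to 0.875 m from the base axis. Payload 19.3 kg.
Tool frame: the origin (TCP) lies midway between the tips of the shut fingers; the grasp point (between the pads) lies 19 mm behind it (bot.tcp_to_grasp is the distance from the TCP to the grasp point, in m); z points along the fingers, y is the direction in which the jaws open and shut (so a half turn about z gives the same grasp; the last joint's range is limited). The gripper opens to 85 mm and grips with 20 to 120 N. Pads are 22 mm wide; open, the fingers measure 114 mm over their backs; the gripper's body (76 mm by 85 mm) begins 54 mm behind the grasp point. The pads swing forward as they close: fully open they stand 13 mm farther back than shut.
Start: joints at [-1.403, 0.521, -0.036, 1.599, 0.021, 1.021, -0.113], TCP at [0.147, 0.607, 0.231] pointing down, gripper open.
Joint ranges: [-2.91, 2.91], [-0.3, 2.13], [-1.5, 1.42], [0.17, 2.43], [-1.26, 4.41], [0.16, 1.93], [-2.52, 2.52]. Speed limits (rad/s): [1.89, 1.89, 2.39, 2.39, 3.01, 3.01, 3.01].

## Interface

Orientations are given as [roll, pitch, yaw] about the fixed x, y, z axes, in that order (R = Rz(yaw) Ry(pitch) Rx(roll)).
In Python, from workcell import bot gives the robot as it stands. The module is installed in compiled form; this text tells all that it offers.
- The arm moves only by the tool drive_tool, never from a script. Its argument "series" is a list of rows, each a list of 5 numbers: the opening in per cent of the stroke, from 0 (shut) to 100 (fully open), then the shift along the world's x, y, z in m, then the turn about the world's z in rad. A call has 1 to 12 rows; each row shifts and turns the pose as measured when the row begins; what a row does not reach is not made up. A row lasts 1/10 s, in which the tool goes at most 50 mm and 8.59 degrees, less where a joint would pass 70% of its speed; a pose out of reach is approached as far as the arm can. A call with a gripper value outside its range is refused whole. The fingers move at their own pace and stop on an object; "newtons" is the grip in N (left out, the last holds). Time passes only in rows, so rows that do not move let the fingers close. It gives the time, the measured TCP pose, the force and the opening at its end, in the units of the state.
- bot.observe(): the state, without advancing time (a new reading comes with each control period).
- bot.grab_frame(name): name is "scene" or "side" or "wrist"; returns the picture (400x640x3 uint8, red, green, blue); there is no depth.
- bot.camera_info(name): a dict with "fx", "fy", "cx", "cy" (pixels), "cam_to_world" (4x4, takes a point from camera to world coordinates). Camera axes: x right, y down, z forward; pixel columns grow to the right and rows downward; lengths in m; the calibration is good to about 2 mm. The wrist camera is an equidistant fisheye: a pixel r from the principal point sees the ray r / f radians off the axis. A picture is of the moment at which its call begins: read the wrist's pose just before it. camera_info takes no time and is no camera call; for the wrist camera it gives the pose at the moment of the call.
- bot.job_done(): hands the job in, once; it reports no verdict.
Trained networks look in the newest picture that a camera, given by its name, has taken for a name from the list of things; names that differ only in an ending like _2 or _b are one class to them, and where a whole thing is asked for, a point or a joint stands for the part that bears it (a point fixed in the world has none). Each returns a list of dicts, best first, with "conf" (0 to 1); they miss things now and then, are a little off and sometimes report something else, mostly with a low value. They report only what shows in the picture. A call takes as long as a camera call. They do not tell look-alikes from the thing itself.
- bot.masks_of(camera, target): "mask" (400x640 bool, what is visible of it) and "point" ([column, row] in pixels, amid what is visible of it).
The state is a dict: "clock": time; "qpos": joint angles; "qd": joint speeds; "joint_efforts": joint torques, N m; "position": TCP position; "tool_rot": TCP orientation; "force": force on the tool from outside, world axes, zero at the start; "moment": the same for the moment, N m; "grip_width": finger opening in m.
Only numpy, scipy, OpenCV 4.12 (cv2) and the standard library are available. Lean on these libraries where they do the work, as an engineer would, in place of code of your own. Each camera call takes 0.05 s, during which the arm holds its last target.

## Task

Put the milling bench away for the day: slide the clear guard in front of the wooden tray fully down by the bar on its top edge, pack every hexagonal grinding cup from the bench flat into the tray as one tight honeycomb, each with its flat sides touching at least two others, and only then slide the guard fully up again. Also hang the ear defenders on the stand, whenever you like, with the headband draped over the horizontal bar. Leave everything else, the round cup included, where it is.

Things in the scene. Friction and masses are not known exactly. Their poses are not given: they have to be found in the camera images.
- hex1: hexagonal aluminium grinding cup, 60 mm across flats (69 across corners), 26 mm high, with an upright round black knob on its centre (grip it): 26 mm wide, plain from 28 to 66 mm above the underside; under 0.38 kg. Origin: centre of the underside; z up; its flats face along its x and every 60 degrees from it. On the bench to the robot's right; may be absent (3 to 5 of 5 are there).
- hex2: hexagonal aluminium grinding cup, 60 mm across flats (69 across corners), 26 mm high, with an upright round black knob on its centre (grip it): 26 mm wide, plain from 28 to 66 mm above the underside; under 0.38 kg. Origin: centre of the underside; z up; its flats face along its x and every 60 degrees from it. On the bench to the robot's right; may be absent (3 to 5 of 5 are there).
- hex3: hexagonal aluminium grinding cup, 60 mm across flats (69 across corners), 26 mm high, with an upright round black knob on its centre (grip it): 26 mm wide, plain from 28 to 66 mm above the underside; under 0.38 kg. Origin: centre of the underside; z up; its flats face along its x and every 60 degrees from it. On the bench to the robot's right; may be absent (3 to 5 of 5 are there).
- hex4: hexagonal aluminium grinding cup, 60 mm across flats (69 across corners), 26 mm high, with an upright round black knob on its centre (grip it): 26 mm wide, plain from 28 to 66 mm above the underside; under 0.38 kg. Origin: centre of the underside; z up; its flats face along its x and every 60 degrees from it. On the bench to the robot's right; may be absent (3 to 5 of 5 are there).
- hex5: hexagonal aluminium grinding cup, 60 mm across flats (69 across corners), 26 mm high, with an upright round black knob on its centre (grip it): 26 mm wide, plain from 28 to 66 mm above the underside; under 0.38 kg. Origin: centre of the underside; z up; its flats face along its x and every 60 degrees from it. On the bench to the robot's right; may be absent (3 to 5 of 5 are there).
- tray_floor (a point): centre of the black inner floor of the wooden tray fixed on the white plinth, 60 mm above the bench; inside 150 mm along this x (away from the robot) by 230 mm along y; rim 8 mm wide, 15 mm above the floor. Plinth: x -105 to 115, y +-155 mm. The guard stands along y at x = -118 mm between two posts 125 mm high at y = +-146 mm.
- guard (a joint): height of the clear sliding guard (sash) in front of the tray, in m: 0 is fully down (its grip bar then just above the tray's rim), 0.09 fully up. It slides vertically, stays where it is left, and takes about 12 N to raise and 4 N to lower.
- guard_grip (a point): centre of the black grip bar on the guard's top edge: 130 mm long (along the station's y), 14 mm thick (along x), 28 mm high, on a clear panel 6 mm thick; pinch it from above. It is 105 mm above the bench with the guard down. Axes parallel to those of the tray.
- ear_defenders: ear defenders, black with a purple rigid pad on the crown, under 0.32 kg, standing upright on the flat ends of their cups to the robot's left. An upside-down U in their y-z plane: 170 mm wide (y), 70 deep (x), 176 high, 90 free between the 90 mm high cups. Crown pad: 30 mm along x (grip it across x), 70 along y, from 146 to 176 mm up. Origin: centre of the underside; z up.
- headband (a point): middle of the underside of the headband's crown, 140 mm above the ear defenders' origin (the band is 6 mm thick and flat for 44 mm either side of it); it rests on the bar when they hang. Axes as of the ear defenders.
- bar_mid (a point): top of the middle of the stand's horizontal steel bar, 175 mm above the bench, fixed. The bar is round, 16 mm in diameter, along this x; it runs from a free end (red cap) at x = -93 mm, on the robot's side, to an upright post 22 mm thick at x = +100 mm. Below it there is only the base plate, 12 mm high, at x = 50 to 150 mm.
- round_cup: bystander: round brass cup of 64 mm with the same knob; not hexagonal; stays on the bench. Origin: centre of its underside.
- dish: bystander: low round glass dish, 70 mm wide, 18 mm high, among the cups. Origin: centre of its underside.
- wash_bottle: bystander: white bottle with a red cap, 60 mm wide, 170 mm high. Origin: centre of its underside.
- amber_bottle: bystander: amber bottle, 64 mm wide, 140 mm high. Origin: centre of its underside.
- beaker: bystander: glass beaker, 72 mm wide, 90 mm high. Origin: centre of its underside.
- brush: bystander: hand brush lying on the bench. Origin: on its underside.
- spanner: bystander: steel spanner lying on the bench. Origin: on its underside.
Not all that is in view belongs to the job. Leave any purple or turquoise look-alike of the hex2 alone.

How it is judged:
On the way, in this order (a step that is already met when the one before it is completed fails the run):
1. the guard is slid fully down (value of joint guard below 0.01 m), for 0.2 s.
2. with the guard down, all hexagonal cups lie packed in the tray, each flat side to side with at least two others (x of hex1 in the frame of tray_floor between -0.075 and 0.075 m and y of hex1 in the frame of tray_floor between -0.115 and 0.115 m and z of hex1 in the frame of tray_floor between -0.004 and 0.004 m and angle between each of hex1, hex2, hex3, hex4, hex5's own z axis and vertical below 0.08 rad and (horizontal distance between hex1 and hex3 below 0.063 m or horizontal distance between hex1 and hex4 below 0.063 m or horizontal distance between hex1 and hex5 below 0.063 m) and (horizontal distance between hex1 and hex2 below 0.063 m or horizontal distance between hex1 and hex4 below 0.063 m or horizontal distance between hex1 and hex5 below 0.063 m) and (horizontal distance between hex1 and hex2 below 0.063 m or horizontal distance between hex1 and hex3 below 0.063 m or horizontal distance between hex1 and hex5 below 0.063 m) and (horizontal distance between hex1 and hex2 below 0.063 m or horizontal distance between hex1 and hex3 below 0.063 m or horizontal distance between hex1 and hex4 below 0.063 m) and x of hex2 in the frame of tray_floor between -0.075 and 0.075 m and y of hex2 in the frame of tray_floor between -0.115 and 0.115 m and z of hex2 in the frame of tray_floor between -0.004 and 0.004 m and (horizontal distance between hex2 and hex3 below 0.063 m or horizontal distance between hex2 and hex4 below 0.063 m or horizontal distance between hex2 and hex5 below 0.063 m) and (horizontal distance between hex2 and hex1 below 0.063 m or horizontal distance between hex2 and hex4 below 0.063 m or horizontal distance between hex2 and hex5 below 0.063 m) and (horizontal distance between hex2 and hex1 below 0.063 m or horizontal distance between hex2 and hex3 below 0.063 m or horizontal distance between hex2 and hex5 below 0.063 m) and (horizontal distance between hex2 and hex1 below 0.063 m or horizontal distance between hex2 and hex3 below 0.063 m or horizontal distance between hex2 and hex4 below 0.063 m) and x of hex3 in the frame of tray_floor between -0.075 and 0.075 m and y of hex3 in the frame of tray_floor between -0.115 and 0.115 m and z of hex3 in the frame of tray_floor between -0.004 and 0.004 m and (horizontal distance between hex3 and hex2 below 0.063 m or horizontal distance between hex3 and hex4 below 0.063 m or horizontal distance between hex3 and hex5 below 0.063 m) and (horizontal distance between hex3 and hex1 below 0.063 m or horizontal distance between hex3 and hex4 below 0.063 m or horizontal distance between hex3 and hex5 below 0.063 m) and (horizontal distance between hex3 and hex1 below 0.063 m or horizontal distance between hex3 and hex2 below 0.063 m or horizontal distance between hex3 and hex5 below 0.063 m) and (horizontal distance between hex3 and hex1 below 0.063 m or horizontal distance between hex3 and hex2 below 0.063 m or horizontal distance between hex3 and hex4 below 0.063 m) and x of hex4 in the frame of tray_floor between -0.075 and 0.075 m and y of hex4 in the frame of tray_floor between -0.115 and 0.115 m and z of hex4 in the frame of tray_floor between -0.004 and 0.004 m and (horizontal distance between hex4 and hex2 below 0.063 m or horizontal distance between hex4 and hex3 below 0.063 m or horizontal distance between hex4 and hex5 below 0.063 m) and (horizontal distance between hex4 and hex1 below 0.063 m or horizontal distance between hex4 and hex3 below 0.063 m or horizontal distance between hex4 and hex5 below 0.063 m) and (horizontal distance between hex4 and hex1 below 0.063 m or horizontal distance between hex4 and hex2 below 0.063 m or horizontal distance between hex4 and hex5 below 0.063 m) and (horizontal distance between hex4 and hex1 below 0.063 m or horizontal distance between hex4 and hex2 below 0.063 m or horizontal distance between hex4 and hex3 below 0.063 m) and x of hex5 in the frame of tray_floor between -0.075 and 0.075 m and y of hex5 in the frame of tray_floor between -0.115 and 0.115 m and z of hex5 in the frame of tray_floor between -0.004 and 0.004 m and (horizontal distance between hex5 and hex2 below 0.063 m or horizontal distance between hex5 and hex3 below 0.063 m or horizontal distance between hex5 and hex4 below 0.063 m) and (horizontal distance between hex5 and hex1 below 0.063 m or horizontal distance between hex5 and hex3 below 0.063 m or horizontal distance between hex5 and hex4 below 0.063 m) and (horizontal distance between hex5 and hex1 below 0.063 m or horizontal distance between hex5 and hex2 below 0.063 m or horizontal distance between hex5 and hex4 below 0.063 m) and (horizontal distance between hex5 and hex1 below 0.063 m or horizontal distance between hex5 and hex2 below 0.063 m or horizontal distance between hex5 and hex3 below 0.063 m) and value of joint guard below 0.015 m), for 0.3 s.
3. the guard is slid fully up (value of joint guard above 0.082 m), for 0.2 s.
At the end, for the whole second after the job is handed in: Each hexagonal cup flat in the tray (within 4 mm of its floor), its centre under 63 mm from those of two others (gap under 3 mm); guard above 0.082 m; ear defenders hanging at rest: crown underside within 12 mm of the bar top in height, 30 mm sideways, between its ends, upright within 20 deg (x of hex1 in the frame of tray_floor between -0.075 and 0.075 m and y of hex1 in the frame of tray_floor between -0.115 and 0.115 m and z of hex1 in the frame of tray_floor between -0.004 and 0.004 m and angle between each of hex1, hex2, hex3, hex4, hex5's own z axis and vertical below 0.08 rad and (horizontal distance between hex1 and hex3 below 0.063 m or horizontal distance between hex1 and hex4 below 0.063 m or horizontal distance between hex1 and hex5 below 0.063 m) and (horizontal distance between hex1 and hex2 below 0.063 m or horizontal distance between hex1 and hex4 below 0.063 m or horizontal distance between hex1 and hex5 below 0.063 m) and (horizontal distance between hex1 and hex2 below 0.063 m or horizontal distance between hex1 and hex3 below 0.063 m or horizontal distance between hex1 and hex5 below 0.063 m) and (horizontal distance between hex1 and hex2 below 0.063 m or horizontal distance between hex1 and hex3 below 0.063 m or horizontal distance between hex1 and hex4 below 0.063 m) and x of hex2 in the frame of tray_floor between -0.075 and 0.075 m and y of hex2 in the frame of tray_floor between -0.115 and 0.115 m and z of hex2 in the frame of tray_floor between -0.004 and 0.004 m and (horizontal distance between hex2 and hex3 below 0.063 m or horizontal distance between hex2 and hex4 below 0.063 m or horizontal distance between hex2 and hex5 below 0.063 m) and (horizontal distance between hex2 and hex1 below 0.063 m or horizontal distance between hex2 and hex4 below 0.063 m or horizontal distance between hex2 and hex5 below 0.063 m) and (horizontal distance between hex2 and hex1 below 0.063 m or horizontal distance between hex2 and hex3 below 0.063 m or horizontal distance between hex2 and hex5 below 0.063 m) and (horizontal distance between hex2 and hex1 below 0.063 m or horizontal distance between hex2 and hex3 below 0.063 m or horizontal distance between hex2 and hex4 below 0.063 m) and x of hex3 in the frame of tray_floor between -0.075 and 0.075 m and y of hex3 in the frame of tray_floor between -0.115 and 0.115 m and z of hex3 in the frame of tray_floor between -0.004 and 0.004 m and (horizontal distance between hex3 and hex2 below 0.063 m or horizontal distance between hex3 and hex4 below 0.063 m or horizontal distance between hex3 and hex5 below 0.063 m) and (horizontal distance between hex3 and hex1 below 0.063 m or horizontal distance between hex3 and hex4 below 0.063 m or horizontal distance between hex3 and hex5 below 0.063 m) and (horizontal distance between hex3 and hex1 below 0.063 m or horizontal distance between hex3 and hex2 below 0.063 m or horizontal distance between hex3 and hex5 below 0.063 m) and (horizontal distance between hex3 and hex1 below 0.063 m or horizontal distance between hex3 and hex2 below 0.063 m or horizontal distance between hex3 and hex4 below 0.063 m) and x of hex4 in the frame of tray_floor between -0.075 and 0.075 m and y of hex4 in the frame of tray_floor between -0.115 and 0.115 m and z of hex4 in the frame of tray_floor between -0.004 and 0.004 m and (horizontal distance between hex4 and hex2 below 0.063 m or horizontal distance between hex4 and hex3 below 0.063 m or horizontal distance between hex4 and hex5 below 0.063 m) and (horizontal distance between hex4 and hex1 below 0.063 m or horizontal distance between hex4 and hex3 below 0.063 m or horizontal distance between hex4 and hex5 below 0.063 m) and (horizontal distance between hex4 and hex1 below 0.063 m or horizontal distance between hex4 and hex2 below 0.063 m or horizontal distance between hex4 and hex5 below 0.063 m) and (horizontal distance between hex4 and hex1 below 0.063 m or horizontal distance between hex4 and hex2 below 0.063 m or horizontal distance between hex4 and hex3 below 0.063 m) and x of hex5 in the frame of tray_floor between -0.075 and 0.075 m and y of hex5 in the frame of tray_floor between -0.115 and 0.115 m and z of hex5 in the frame of tray_floor between -0.004 and 0.004 m and (horizontal distance between hex5 and hex2 below 0.063 m or horizontal distance between hex5 and hex3 below 0.063 m or horizontal distance between hex5 and hex4 below 0.063 m) and (horizontal distance between hex5 and hex1 below 0.063 m or horizontal distance between hex5 and hex3 below 0.063 m or horizontal distance between hex5 and hex4 below 0.063 m) and (horizontal distance between hex5 and hex1 below 0.063 m or horizontal distance between hex5 and hex2 below 0.063 m or horizontal distance between hex5 and hex4 below 0.063 m) and (horizontal distance between hex5 and hex1 below 0.063 m or horizontal distance between hex5 and hex2 below 0.063 m or horizontal distance between hex5 and hex3 below 0.063 m) and linear speed of each of hex1, hex2, hex3, hex4, hex5 below 0.02 m/s and value of joint guard above 0.082 m and x of headband in the frame of bar_mid between -0.088 and 0.09 m and y of headband in the frame of bar_mid between -0.03 and 0.03 m and z of headband in the frame of bar_mid between -0.012 and 0.012 m and angle between ear_defenders's own z axis and vertical below 0.35 rad and linear speed of ear_defenders below 0.03 m/s and contact force between ear_defenders and stand above 0.5 N); the robot touches nothing.
It fails at once if a bystander is moved more than 7 cm (distance of any of round_cup, dish, wash_bottle, amber_bottle, beaker, brush, spanner from where it was at the start of the episode above 0.07 m).
Of hex1, hex2, hex3, hex4, hex5 only 3 to 5 are there at a start; the rules pass over those that are not, and their reading is None.
At some moment in a run one of hex1, hex2, hex3, hex4, hex5 may be knocked a few centimetres aside while the robot is not near it.
It also fails if it takes over 210 s, if anything falls off the work surface, if the arm or the gripper's body presses on something with over 40 N, if the wrist force passes 120 N, or if a joint passes its speed limit or range.

## Working session

There is one attempt and no reset: what is moved stays moved. The work goes in short steps, Python scripts to look and compute and a tool call to move; the robot and the scene stay as the last step left them, time stands still between calls to the robot, and variables do not carry over. Pictures are saved under pics/ and viewed, and the job is handed in when it is done.

Besides the shell and the picture viewer there is one more tool, called after "Emit:" in YAML: its name, and indented under it one key for each argument. drive_tool: Moves the arm, as the interface text tells. Its arguments: {"type":"object","properties":{"series":{"type":"array","items":{"type":"array","items":{"type":"number"}}},"newtons":{"type":"number"}},"required":["series"]}

```bash
mkdir -p pics; ls
python3 - <<'E'
from workcell import bot
import cv2,numpy as np
s=bot.observe();print(s)
for n in ["scene","side","wrist"]:
    im=bot.grab_frame(n);cv2.imwrite(f"pics/{n}0.png",im[:,:,::-1])
    c=bot.camera_info(n);print(n,c['fx'],c['fy'],c['cx'],c['cy']);print(np.round(c['cam_to_world'],3))
E
```

```text
pics
{'clock': 0.0, 'qpos': array([-1.40316391,  0.52206645, -0.03633456,  1.59998514,  0.02119251,
        1.0211231 , -0.11280981]), 'qd': array([ 0.00083393, -0.00056333, -0.00164969,  0.00042576,  0.00091924,
       -0.00037341, -0.00091885]), 'joint_efforts': array([-4.46201338e-04, -9.27108765e+01,  1.97976843e+00, -3.69923508e+01,
        1.79027970e-02,  8.24169052e-03,  5.59962427e-05]), 'position': array([0.14719785, 0.60706819, 0.23070117]), 'tool_rot': array([-3.14039774e+00,  7.60746336e-05,  2.90374239e+00]), 'force': array([0.20411868, 0.18797701, 0.37721671]), 'moment': array([ 0.06400834, -0.00778945,  0.00552041]), 'grip_width': 0.0854497777624138}
scene 404.12801433900285 404.12801433900285 316.550129994638 204.71039140322995
[[-0.771  0.363 -0.523  1.121]
 [ 0.637  0.425 -0.644  0.773]
 [-0.012 -0.829 -0.559  0.787]
 [ 0.     0.     0.     1.   ]]
side 396.29078623974766 396.29078623974766 322.67342529324884 203.81586672448108
[[ 0.903 -0.298  0.308  0.092]
 [-0.429 -0.601  0.675 -0.94 ]
 [-0.016 -0.742 -0.67   1.064]
 [ 0.     0.     0.     1.   ]]
wrist 309.70691628693146 309.70691628693146 318.18274715554605 195.9582183966745
[[ 0.236  0.934  0.269  0.078]
 [ 0.972 -0.227 -0.065  0.624]
 [ 0.     0.277 -0.961  0.374]
 [ 0.     0.     0.     1.   ]]
```

View pics/scene0.png

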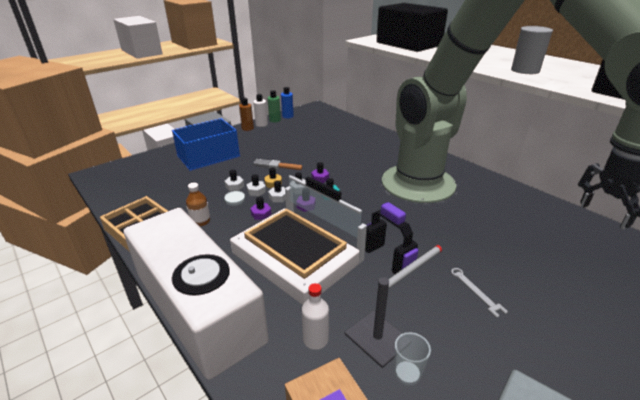

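View pics/side0.png

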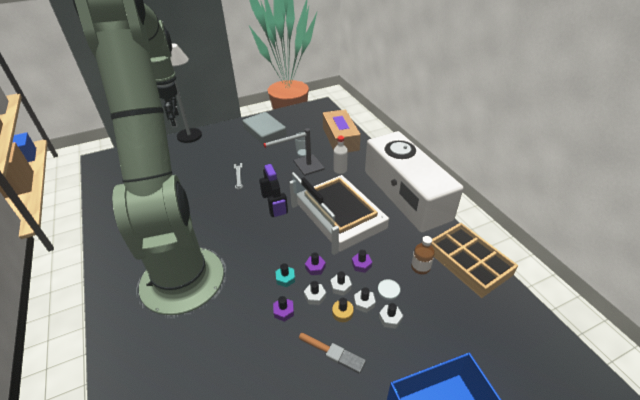

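View pics/wrist0.png

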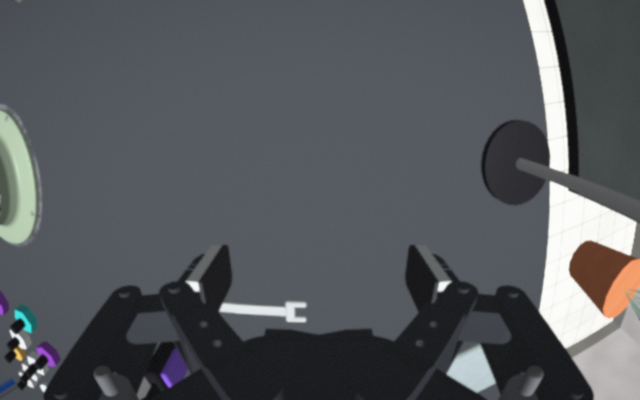

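Side view shows four white hex cups near (315,291), (341,282), (365,297), (391,315). There are purple and turquoise decoys, the brass round cup at (343,310), the tray at (345,205) and the ear defenders at (272,190).

```bash
cat > h.py <<'E'
from workcell import bot
import cv2,numpy as np,os
from scipy.spatial.transform import Rotation as R
def ray(c,uv,wrist=False):
    x=(uv[0]-c['cx'])/c['fx'];y=(uv[1]-c['cy'])/c['fy']
    if wrist:
        r=np.hypot(x,y); d=np.array([x/r*np.sin(r),y/r*np.sin(r),np.cos(r)]) if r>1e-9 else np.array([0,0,1.])
    else: d=np.array([x,y,1.])
    T=np.array(c['cam_to_world']); return T[:3,3],T[:3,:3]@d
def onz(c,uv,z,wrist=False):
    o,d=ray(c,uv,wrist); return o+d*(z-o[2])/d[2]
def proj(c,p,wrist=False):
    T=np.array(c['cam_to_world']); q=T[:3,:3].T@(np.asarray(p)-T[:3,3])
    if wrist:
        r=np.hypot(q[0],q[1]); t=np.arctan2(r,q[2]); k=t/max(r,1e-9); return np.array([c['cx']+c['fx']*q[0]*k,c['cy']+c['fy']*q[1]*k])
    return np.array([c['cx']+c['fx']*q[0]/q[2],c['cy']+c['fy']*q[1]/q[2]])
def tri(c1,a,c2,b):
    o1,d1=ray(c1,a);o2,d2=ray(c2,b)
    A=np.stack([d1,-d2],1); t=np.linalg.lstsq(A,o2-o1,rcond=None)[0]
    p,q=o1+t[0]*d1,o2+t[1]*d2; return (p+q)/2,np.linalg.norm(p-q)
def crop(n,im,x0,y0,x1,y1,s):
    cv2.imwrite(f"pics/{n}.png",cv2.resize(im[y0:y1,x0:x1,::-1],None,fx=s,fy=s,interpolation=cv2.INTER_CUBIC))
E
python3 - <<'E'
from h import *
ci=bot.camera_info('side');cs=bot.camera_info('scene')
im=bot.grab_frame('side');im2=bot.grab_frame('scene')
crop('side_c',im,250,120,450,330,3.8 if 0 else 2.8)
crop('side_tray',im,255,150,395,250,5.5)
crop('scene_tray',im2,220,160,440,300,3.6)
for t in ['hex1','round_cup','ear_defenders','guard','dish','amber_bottle']:
  for cam,c in (('side',ci),('scene',cs)):
    for d in bot.masks_of(cam,t):
        print(t,cam,round(d['conf'],2),np.round(d['point'],1),d['mask'].sum(),np.round(onz(c,d['point'],0.03),3))
E
```

```text
hex1 side 0.91 [313.6 290.7] 405 [ 0.368 -0.253  0.03 ]
hex1 side 0.85 [363.9 299.9] 351 [ 0.492 -0.351  0.03 ]
hex1 side 0.81 [389.  318.1] 458 [ 0.527 -0.438  0.03 ]
hex1 side 0.78 [361.8 259.4] 286 [ 0.566 -0.209  0.03 ]
hex1 side 0.76 [338.  281.9] 327 [ 0.452 -0.256  0.03 ]
hex1 side 0.76 [284.7 274.5] 335 [ 0.309 -0.154  0.03 ]
hex1 side 0.61 [282.3 309.5] 423 [ 0.255 -0.273  0.03 ]
hex1 side 0.57 [313.7 200.8] 979 [0.543 0.133 0.03 ]
hex1 side 0.53 [312.2 263.3] 342 [ 0.409 -0.151  0.03 ]
hex1 scene 0.83 [277.7 191.7] 306 [ 0.464 -0.251  0.03 ]
hex1 scene 0.71 [258.7 207.8] 342 [ 0.57 -0.21  0.03]
hex1 scene 0.7 [231.1 179.8] 273 [ 0.548 -0.432  0.03 ]
hex1 scene 0.66 [321.4 173.7] 216 [ 0.265 -0.249  0.03 ]
hex1 scene 0.63 [255.2 188.5] 242 [ 0.513 -0.322  0.03 ]
hex1 scene 0.53 [298.2 175.3] 58 [ 0.339 -0.296  0.03 ]
hex1 scene 0.52 [332.6 183.7] 79 [ 0.281 -0.166  0.03 ]
round_cup side 0.71 [339.  309.4] 364 [ 0.408 -0.348  0.03 ]
round_cup scene 0.76 [269.2 178.1] 151 [ 0.434 -0.35   0.03 ]
round_cup scene 0.55 [377.8 326.2] 2589 [0.625 0.381 0.03 ]
ear_defenders side 0.71 [274.  193.2] 854 [0.419 0.246 0.03 ]
ear_defenders side 0.16 [309.9 158.2] 608 [0.646 0.401 0.03 ]
ear_defenders scene 0.56 [403.8 231.3] 1796 [0.303 0.185 0.03 ]
guard side 0.59 [312.4 199.1] 1053 [0.543 0.145 0.03 ]
guard side 0.37 [390.8 316.7] 418 [ 0.534 -0.437  0.03 ]
guard scene 0.68 [325.5 201.6] 2175 [ 0.378 -0.094  0.03 ]
guard scene 0.54 [312.9 316.3] 1366 [0.722 0.262 0.03 ]
dish side 0.78 [389.4 290.2] 371 [ 0.581 -0.355  0.03 ]
dish scene 0.68 [232.8 199. ] 230 [ 0.609 -0.313  0.03 ]
dish scene 0.53 [231. 181.] 271 [ 0.553 -0.425  0.03 ]
amber_bottle side 0.96 [425.6 255.5] 666 [ 0.767 -0.289  0.03 ]
amber_bottle scene 0.65 [196.1 205.3] 709 [ 0.723 -0.36   0.03 ]
```

```bash
ls pics
```

```text
scene0.png
scene_tray.png
side0.png
side_c.png
side_tray.png
wrist0.png
```

View pics/side_c.png

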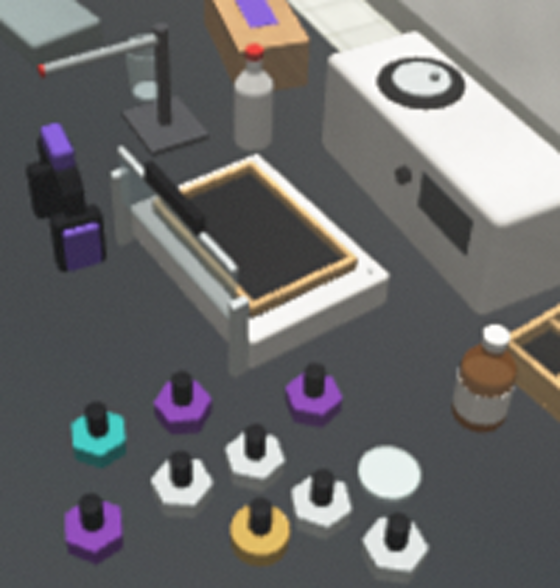

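View pics/side_tray.png

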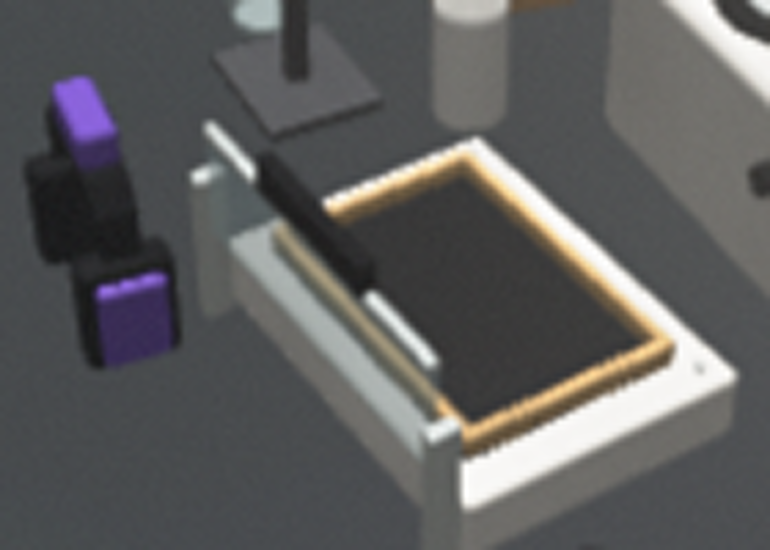

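View pics/scene_tray.png

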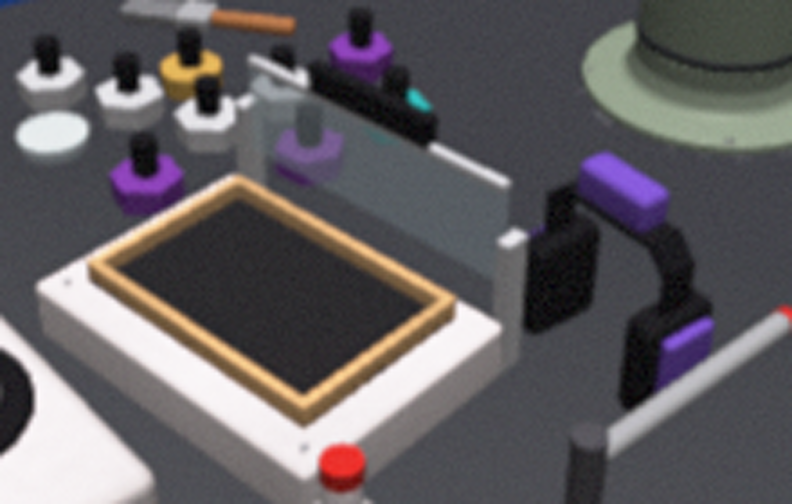

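Run:
```python
from h import *
from scipy.optimize import least_squares
ci=bot.camera_info('side');cs=bot.camera_info('scene')
sc={(1,-1):(244.7,233.6),(-1,-1):(285.8,208.6),(-1,1):(346.4,243.9),(1,1):(304.4,273.5)}
si={(1,1):(340.8,177.3),(1,-1):(377.7,212.7),(-1,-1):(339.5,230),(-1,1):(305,191.5)}
def P(x,k):
    c,s=np.cos(x[2]),np.sin(x[2]);a,b=k[0]*.083,k[1]*.123
    return [x[0]+c*a-s*b,x[1]+s*a+c*b,.075]
f=lambda x:np.concatenate([proj(c,P(x,k))-v for c,m in((cs,sc),(ci,si)) for k,v in m.items()])
r=least_squares(f,[.65,0,0]);print('tray',r.x.round(4),r.fun.reshape(-1,2).round(1))
for n,a,b in [('red',(264.3,145),(438,247.5)),('posttop',(307,131.4),(383.3,280.8)),('pad',(270.4,171.8),(393,211.4)),('grip',(316.8,189.6),(323.3,188.6))]:
    p,e=tri(ci,a,cs,b);print(n,p.round(3),round(e,4))
# pad ends: side full, scene
for n,a,b in [('padA',(55,128),(595,158)),('padB',(60,160),(650,205)),('gripA',(155,168),(315,70)),('gripB',(210,225),(430,135))]:
    p,e=tri(ci,np.array(a)/2.8+[250,120],cs,np.array(b)/3.6+[220,160]);print(n,p.round(3),round(e,4))
```

```text
tray [0.6093 0.0404 0.1128] [[-1.3 -0.9]
 [ 0.4  0.1]
 [ 0.1 -0.7]
 [-0.9  0.4]
 [-0.9 -0.5]
 [-0.2 -0.7]
 [-0.1 -0.2]
 [-0.9 -0.2]]
red [0.443 0.387 0.17 ] 0.0016
posttop [0.631 0.386 0.182] 0.0024
pad [0.406 0.214 0.165] 0.0029
grip [0.502 0.027 0.186] 0.0194
padA [0.413 0.204 0.193] 0.0191
padB [0.399 0.223 0.143] 0.0269
gripA [0.501 0.019 0.223] 0.0622
gripB [0.495 0.033 0.147] 0.0951
```

Run:
```python
from h import *
ci=bot.camera_info('side');cs=bot.camera_info('scene')
for z in (.176,.146):print(z)
S=lambda a:onz(ci,np.array(a)/5.5+[255,150],.176).round(3)
C=lambda b:onz(cs,np.array(b)/3.6+[220,160],.176).round(3)
print('side pad corners',S((55,90)),S((85,78)),S((118,133)),S((80,145)))
print('scene pad corners',C((605,152)),C((667,192)),C((640,208)),C((580,165)))
print('bar side',onz(ci,np.array((42,70))/2.8+[250,120],.167).round(3),onz(ci,np.array((155,40))/2.8+[250,120],.167).round(3))
print('bar scene',onz(cs,np.array((785,315))/3.6+[220,160],.167).round(3),onz(cs,np.array((610,440))/3.6+[220,160],.167).round(3))
```

```text
0.176
0.146
side pad corners [0.396 0.24  0.176] [0.419 0.244 0.176] [0.418 0.176 0.176] [0.391 0.175 0.176]
scene pad corners [0.394 0.186 0.176] [0.399 0.251 0.176] [0.429 0.251 0.176] [0.421 0.186 0.176]
bar side [0.447 0.389 0.167] [0.626 0.389 0.167]
bar scene [0.438 0.385 0.167] [0.611 0.388 0.167]
```

Emit:
drive_tool:
  series:
    - [100,0.02,-0.03,0.01,-0.14]
    - [100,0.026,-0.039,0.01,-0.14]
    - [100,0.026,-0.039,0.01,-0.14]
    - [100,0.026,-0.039,0.01,-0.14]
    - [100,0.026,-0.039,0.01,-0.14]
    - [100,0.026,-0.039,0.01,-0.14]
    - [100,0.026,-0.039,0,-0.14]
    - [100,0.026,-0.039,0,-0.14]
    - [100,0.026,-0.039,0,-0.14]
    - [100,0.026,-0.039,0,-0.14]
    - [100,0.007,-0.013,0,0]
    - [100,0,0,0,0]

```text
clock: 2.05
position: [0.4133, 0.1962, 0.2944]
tool_rot: [3.138, -0.009, 1.445]
force: [-1.0, 0.3, 0.2]
grip_width: 0.0857
```

```bash
cat > w.py <<'E'
from h import *
import sys
n=sys.argv[1]
s=bot.observe();c=bot.camera_info('wrist');im=bot.grab_frame('wrist')
np.save(f'pics/{n}.npy',im);np.save(f'pics/{n}_c.npy',c,allow_pickle=True)
cv2.imwrite(f'pics/{n}.png',im[:,:,::-1])
print(round(s['clock'],2),s['position'].round(4),s['tool_rot'].round(3),s['force'].round(1),round(s['grip_width'],4))
E
python3 w.py w1
```

```text
2.05 [0.4133 0.1962 0.2944] [ 3.138 -0.009  1.445] [-1.   0.3  0.2] 0.0857
```

View pics/w1.png

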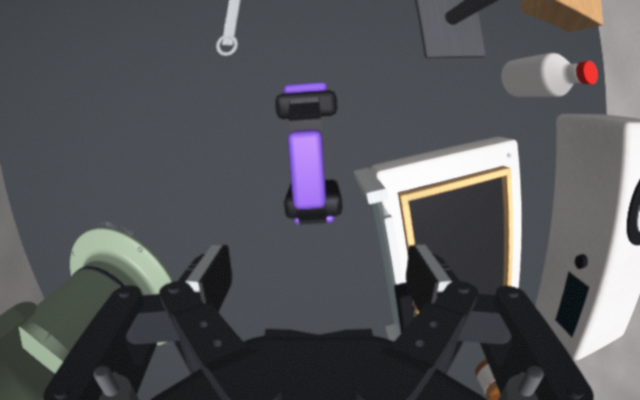

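Wrist view: purple pad from (291,133)-(321,132) to (294,208)-(325,206), nearly aligned.

Run:
```python
from h import *
c=np.load('pics/w1_c.npy',allow_pickle=True).item();im=np.load('pics/w1.npy')
crop('w1c',im,260,70,350,230,3.7)
for p in [(291,133),(321,132),(325,206),(294,208)]: print(onz(c,p,.176,True).round(4))
print('tray inner?',[onz(c,p,.075,True).round(3) for p in [(400,193),(512,168)]])
```

```text
[0.3968 0.2504 0.176 ]
[0.422  0.2479 0.176 ]
[0.4174 0.1828 0.176 ]
[0.3898 0.1844 0.176 ]
tray inner? [array([0.511, 0.156, 0.075]), array([0.679, 0.171, 0.075])]
```

View pics/w1c.png

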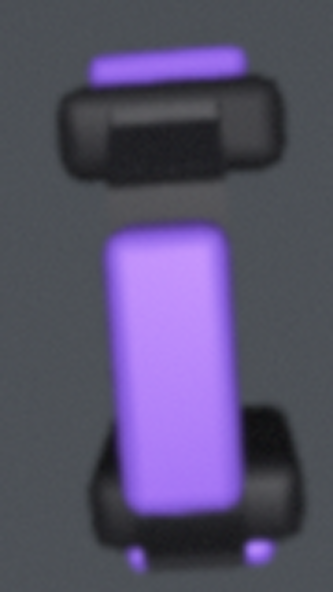

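Emit:
drive_tool:
  newtons: 60
  series:
    - [100,-0.007,0.02,-0.02,0.035]
    - [100,0,0,-0.04,0]
    - [100,0,0,-0.04,0]
    - [100,0,0,-0.03,0]
    - [100,0,0,-0.01,0]
    - [100,0,0,0,0]

```text
clock: 2.7
position: [0.4027, 0.2251, 0.1511]
tool_rot: [3.137, -0.014, 1.494]
force: [0.4, -0.1, 0.7]
grip_width: 0.0853
```

Emit:
drive_tool:
  series:
    - [100,0.004,-0.008,-0.004,-0.01]
    - [100,0,0,0,0]
    - [0,0,0,0,0]
    - [0,0,0,0,0]
    - [0,0,0,0,0]
    - [0,0,0,0,0]
    - [0,0,0,0,0]
    - [0,0,0,0,0]

```text
clock: 3.5
position: [0.4086, 0.2188, 0.1515]
tool_rot: [3.133, -0.02, 1.485]
force: [-0.7, 0.1, -2.6]
grip_width: 0.0289
```

Emit:
drive_tool:
  series:
    - [0,0,0,0.03,0]
    - [0,0,0,0.045,0]
    - [0,0,0,0.045,0]
    - [0,0,0,0.045,0]
    - [0,0,0,0.035,0]
    - [0,0.02,0.03,0.01,0.03]
    - [0,0.024,0.035,0,0.03]
    - [0,0.024,0.035,0,0.03]
    - [0,0.024,0.035,0,0]
    - [0,0.015,0.02,0,0]
    - [0,0,0,0,0]
    - [0,0,0,0,0]

```text
clock: 4.7
position: [0.516, 0.3771, 0.3684]
tool_rot: [3.136, -0.018, 1.578]
force: [-1.0, -1.0, -2.9]
grip_width: 0.0289
```

```bash
python3 w.py w2
python3 - <<'E'
from h import *
im=bot.grab_frame('scene');crop('sc2',im,300,130,520,370,2.4)
im=bot.grab_frame('side');crop('si2',im,220,50,380,230,3)
E
```

```text
4.7 [0.516  0.3771 0.3684] [ 3.136 -0.018  1.578] [-1.  -1.  -2.9] 0.0289
```

View pics/sc2.png

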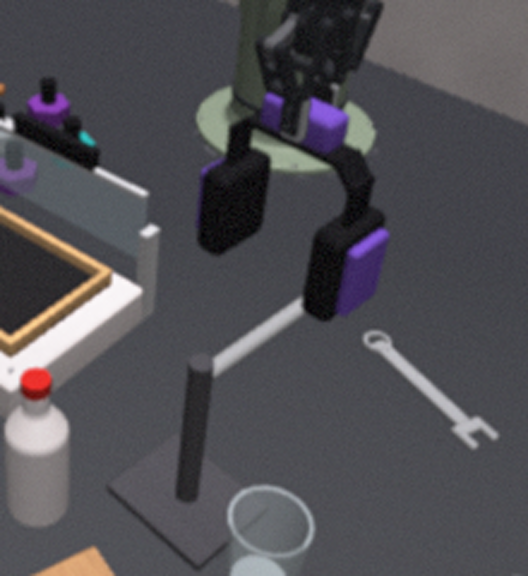

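View pics/w2.png

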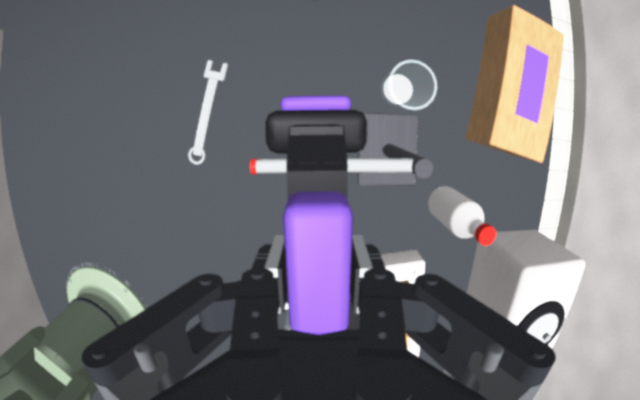

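Run:
```python
from h import *
c=np.load('pics/w2_c.npy',allow_pickle=True).item()
for p in [(251,167),(410,166)]: print(onz(c,p,.170,True).round(4))
print(onz(c,(424,168),.182,True))
```

```text
[0.44  0.387 0.17 ]
[0.6225 0.3896 0.17  ]
[0.63571195 0.38968907 0.182     ]
```

Emit:
drive_tool:
  series:
    - [0,0.008,0.01,-0.01,0]
    - [0,0,0,-0.04,0]
    - [0,0,0,-0.045,0]
    - [0,0,0,-0.04,0]
    - [0,0,0,-0.02,0]
    - [0,0,0,0,0]
    - [0,0,0,0,0]

```text
clock: 5.55
position: [0.524, 0.3861, 0.2111]
tool_rot: [3.132, -0.024, 1.576]
force: [0.8, -0.3, -2.8]
grip_width: 0.0288
```

Emit:
drive_tool:
  series:
    - [0,0,0.003,-0.01,0]
    - [0,0,0,-0.01,0]
    - [0,0,0,-0.003,0]
    - [0,0,0,0,0]

```text
clock: 5.95
position: [0.5253, 0.3905, 0.1897]
tool_rot: [3.128, -0.027, 1.576]
force: [-0.3, 0.5, -1.6]
grip_width: 0.0291
```

Emit:
drive_tool:
  series:
    - [0,0,0,-0.003,0]
    - [0,0,0,0,0]
    - [60,0,0,0,0]
    - [60,0,0,0,0]
    - [60,0,0,0,0]
    - [60,0,0,0,0]

```text
clock: 6.55
position: [0.5261, 0.3909, 0.1882]
tool_rot: [3.126, -0.029, 1.576]
force: [-0.2, 0.2, 0.5]
grip_width: 0.0511
```

Run:
```python
from h import *
im=bot.grab_frame('scene');crop('sc3',im,300,130,520,370,2.4)
im=bot.grab_frame('side');crop('si3',im,220,50,380,230,3)
print(bot.observe()['force'])
```

```text
[-0.30152492 -1.03069209 -0.4528475 ]
```

View pics/sc3.png

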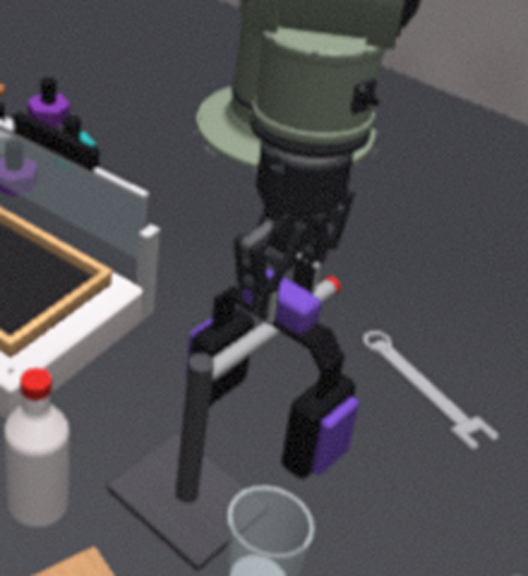

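Emit:
drive_tool:
  series:
    - [60,0,0,0.015,0]
    - [60,0,0,0.03,0]
    - [60,0,0,0.04,0]
    - [60,0,-0.02,0.015,0]
    - [60,-0.005,-0.045,0,0.03]
    - [60,-0.005,-0.045,0,0.03]
    - [60,-0.005,-0.045,0,0.03]
    - [60,-0.005,-0.045,0,0.01]
    - [60,-0.004,-0.045,0,0]
    - [60,-0.004,-0.045,0,0]
    - [60,-0.004,-0.04,0,0]
    - [60,0,0,0,0]

```text
clock: 7.85
position: [0.4907, 0.0486, 0.3044]
tool_rot: [3.116, -0.034, 1.681]
force: [-0.9, 1.7, 1.3]
grip_width: 0.0513
```

```bash
python3 w.py w3;python3 - <<'E'
from h import *
im=bot.grab_frame('scene');crop('sc4',im,220,130,520,370,2.4)
for d in bot.masks_of('wrist','guard'): print(d['conf'],d['point'],d['mask'].sum())
E
```

```text
7.85 [0.4907 0.0486 0.3044] [ 3.116 -0.034  1.681] [-0.9  1.7  1.3] 0.0513
0.84 [311.8, 201.9] 3324
```

View pics/w3.png

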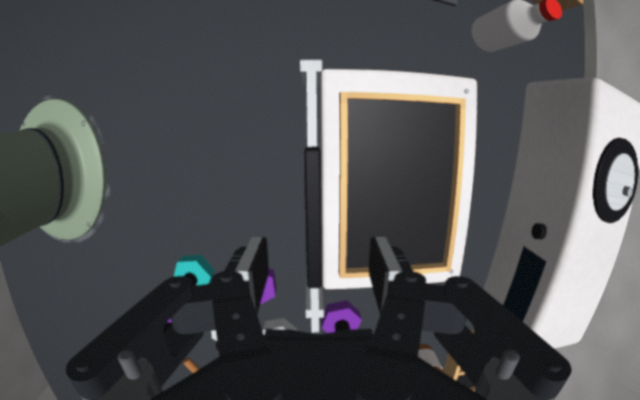

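View pics/sc4.png

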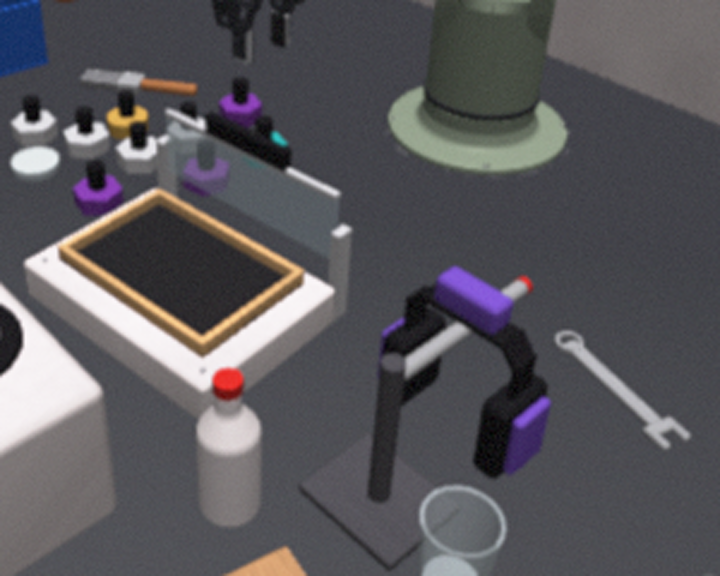

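Run:
```python
from h import *
from scipy.optimize import least_squares
c=np.load('pics/w3_c.npy',allow_pickle=True).item();im=np.load('pics/w3.npy')
crop('w3c',im,290,50,490,350,2.0)
crop('w3b',im,290,130,340,300,3.5)
for z in (.19,.209): print(z,[onz(c,p,z,True).round(4) for p in [(305,148),(320,148),(322,287),(307,287)]])
k={(-1,1):(340,94),(1,1):(466,97),(-1,-1):(341,279),(1,-1):(450,272)}
def P(x,k):
    cc,s=np.cos(x[2]),np.sin(x[2]);a,b=k[0]*.083,k[1]*.123
    return [x[0]+cc*a-s*b,x[1]+s*a+cc*b,.075]
f=lambda x:np.concatenate([proj(c,P(x,q),True)-v for q,v in k.items()])
r=least_squares(f,[.6,0,.1]);print(r.x.round(4),r.fun.round(1))
s=bot.observe();print(R.from_euler('xyz',s['tool_rot']).as_matrix()[:,2].round(3))
```

```text
0.19 [array([0.4775, 0.0895, 0.19  ]), array([0.49  , 0.0908, 0.19  ]), array([ 0.5064, -0.0403,  0.19  ]), array([ 0.492 , -0.0417,  0.19  ])]
0.209 [array([0.4776, 0.0913, 0.209 ]), array([0.4892, 0.0925, 0.209 ]), array([ 0.5044, -0.029 ,  0.209 ]), array([ 0.4911, -0.0303,  0.209 ])]
[0.6093 0.0385 0.1269] [ 0.  -1.  -0.8  1.5 -0.6  0.4  1.2 -0.8]
[ 0.021  0.037 -0.999]
```

View pics/w3c.png

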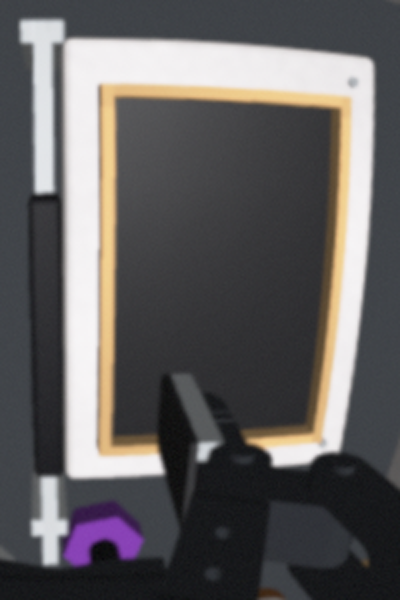

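Emit:
drive_tool:
  newtons: 50
  series:
    - [60,0.001,-0.022,-0.03,0]
    - [60,0,0,-0.045,0]
    - [60,0,0,-0.04,0]
    - [60,0,0,-0.01,0]
    - [60,0,0,0,0]

```text
clock: 8.5
position: [0.4943, 0.0381, 0.1773]
tool_rot: [3.112, -0.036, 1.697]
force: [-0.9, -0.1, -0.1]
grip_width: 0.0511
```

Emit:
drive_tool:
  series:
    - [60,-0.002,-0.008,-0.009,0]
    - [0,0,0,0,0]
    - [0,0,0,0,0]
    - [0,0,0,0,0]
    - [0,0,0,0,0]
    - [0,0,0,0,0]
    - [0,0,0,0,0]

```text
clock: 9.2
position: [0.4915, 0.0304, 0.1717]
tool_rot: [3.113, -0.038, 1.699]
force: [2.4, -1.1, -12.2]
grip_width: 0.0131
```

Emit:
drive_tool:
  series:
    - [0,0,0,-0.02,0]
    - [0,0,0,-0.03,0]
    - [0,0,0,-0.02,0]
    - [0,0,0,-0.01,0]
    - [0,0,0,0,0]

```text
clock: 9.7
position: [0.4915, 0.0304, 0.0921]
tool_rot: [3.112, -0.04, 1.698]
force: [1.9, -0.1, -10.7]
grip_width: 0.0135
```

Emit:
drive_tool:
  series:
    - [0,0,0,-0.006,0]
    - [0,0,0,-0.006,0]
    - [0,0,0,0,0]

```text
clock: 10.0
position: [0.4918, 0.0303, 0.0854]
tool_rot: [3.11, -0.044, 1.697]
force: [1.0, -0.8, -12.1]
grip_width: 0.0132
```

Run:
```python
from h import *
im=bot.grab_frame('scene');crop('sc5',im,220,130,440,300,3)
```

View pics/sc5.png

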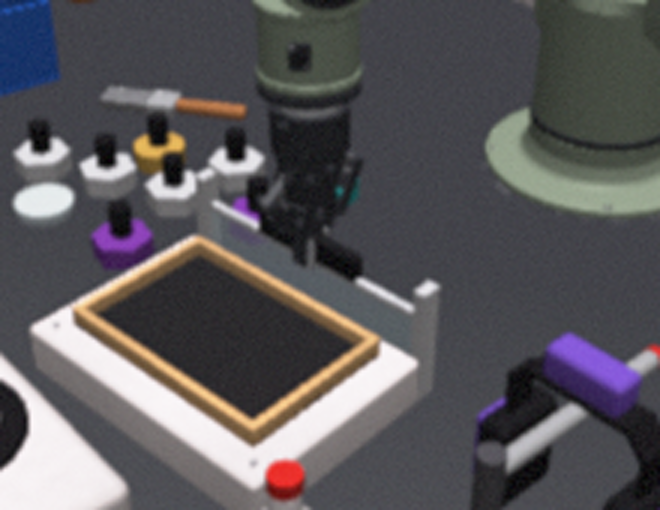

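Emit:
drive_tool:
  series:
    - [0,0,0,-0.006,0]
    - [0,0,0,-0.006,0]
    - [0,0,0,-0.006,0]
    - [0,0,0,-0.006,0]

```text
clock: 10.45
position: [0.4923, 0.03, 0.0715]
tool_rot: [3.105, -0.051, 1.694]
force: [-20.1, -4.4, 63.6]
grip_width: 0.0136
```

Emit:
drive_tool:
  series:
    - [0,0,0,0.005,0]
    - [60,0,0,0,0]
    - [60,0,0,0,0]
    - [60,0,0,0,0]
    - [60,0,0,0.03,0]
    - [60,0,0,0.045,0]
    - [60,0,-0.01,0.045,0]
    - [60,0,0,0.045,0]
    - [60,0,0,0.02,0]
    - [60,0,0,0,0]

```text
clock: 11.45
position: [0.4939, 0.0199, 0.2687]
tool_rot: [3.101, -0.049, 1.696]
force: [-0.3, -0.0, -1.4]
grip_width: 0.0509
```

```bash
cat >> w.py <<'E'
print('toolz',R.from_euler('xyz',s['tool_rot']).as_matrix()[:,2].round(3))
E
python3 w.py w5
python3 - <<'E'
from h import *
im=bot.grab_frame('side');crop('si5',im,250,120,450,330,2.8)
E
```

```text
11.45 [0.4939 0.0199 0.2687] [ 3.101 -0.049  1.696] [-0.3 -0.  -1.4] 0.0509
toolz [ 0.034  0.054 -0.998]
```

View pics/si5.png

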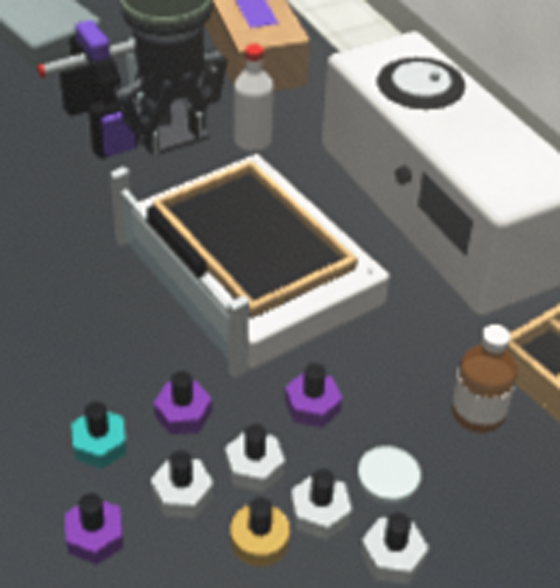

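View pics/w5.png

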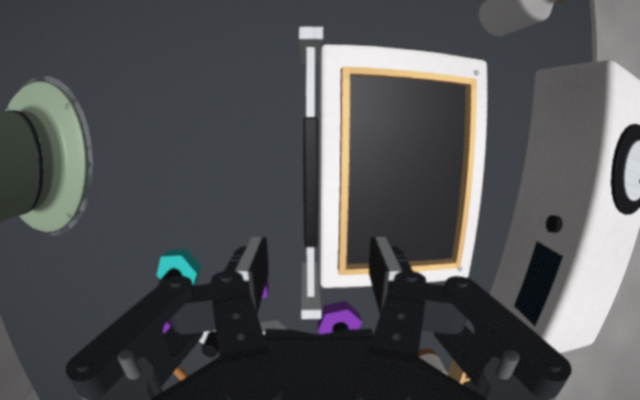

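Emit:
drive_tool:
  series:
    - [60,-0.012,-0.02,0.01,-0.149]
    - [60,-0.012,-0.02,0.01,-0.149]
    - [60,-0.012,-0.02,0.01,-0.149]
    - [60,-0.012,-0.02,0,-0.149]
    - [60,-0.012,-0.02,0,-0.149]
    - [60,-0.012,-0.02,0,-0.149]
    - [60,-0.012,-0.02,0,-0.149]
    - [60,-0.012,-0.02,0,-0.149]
    - [60,-0.01,-0.02,0,-0.149]
    - [60,-0.01,-0.02,0,-0.149]
    - [60,-0.01,-0.02,0,-0.149]
    - [60,0,0,0,0]

```text
clock: 12.75
position: [0.3568, -0.2053, 0.2832]
tool_rot: [3.114, -0.032, 0.037]
force: [1.3, 0.4, -0.7]
grip_width: 0.0517
```

```bash
python3 w.py w6
```

```text
12.75 [ 0.3568 -0.2053  0.2832] [ 3.114 -0.032  0.037] [ 1.3  0.4 -0.7] 0.0517
toolz [ 0.033 -0.027 -0.999]
```

View pics/w6.png

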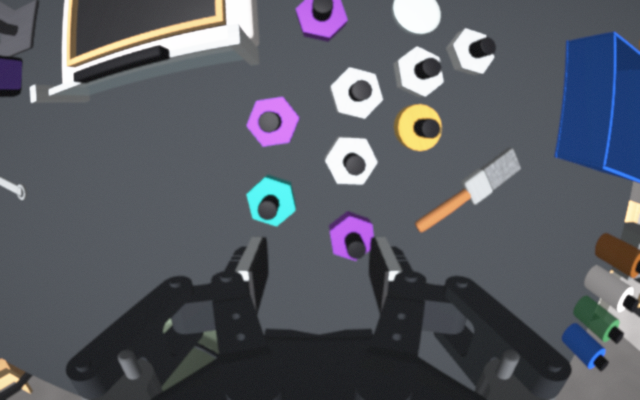

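```bash
cat > hexfit.py <<'E'
from h import *
from scipy.optimize import minimize
from scipy.ndimage import gaussian_filter
HC=[np.radians(30+60*k) for k in range(6)]
def hexpts(x,y,th,z,Rc=.0346):
    return np.array([[x+Rc*np.cos(th+a),y+Rc*np.sin(th+a),z] for a in HC])
def circ(x,y,z,r): 
    a=np.linspace(0,2*np.pi,24,endpoint=False); return np.stack([x+r*np.cos(a),y+r*np.sin(a),0*a+z],1)
S=8
def poly(c,P,wr): return np.array([proj(c,p,wr) for p in P])
def render(c,p,zb,box,wr,knobtop=.068):
    x0,y0,x1,y1=box;s=4
    m=np.zeros(((y1-y0)*s,(x1-x0)*s),np.float32)
    def fill(P,v):
        q=((P-[x0,y0]+.5)*s*16).astype(np.int32); h=cv2.convexHull(q); cv2.fillConvexPoly(m,h,v,shift=4)
    x,y,th=p
    fill(poly(c,hexpts(x,y,th,zb+.026),wr),1)
    fill(np.vstack([poly(c,circ(x,y,zb+.026,.013),wr),poly(c,circ(x,y,zb+knobtop,.013),wr)]),0)
    return cv2.resize(m,(x1-x0,y1-y0),interpolation=cv2.INTER_AREA)
def fit(c,im,p0,zb=0.,wr=True,thr=None,pad=34):
    u=proj(c,[p0[0],p0[1],zb+.026],wr).astype(int)
    box=(max(u[0]-pad,0),max(u[1]-pad,0),min(u[0]+pad,640),min(u[1]+pad,400))
    g=im[box[1]:box[3],box[0]:box[2]].astype(np.float32)
    sat=g.max(2)-g.min(2); v=g.min(2)
    t=np.clip((v-110)/(200-110),0,1)  # white top
    t=np.clip(v/np.percentile(v,97),0,1); t=np.clip((t-.55)/.35,0,1)
    # keep component nearest centre
    n,l,st,ce=cv2.connectedComponentsWithStats((t>.3).astype(np.uint8))
    k=max(range(1,n),key=lambda k:st[k,4]-4*np.hypot(*(ce[k]-[u[0]-box[0],u[1]-box[1]])))
    keep=cv2.dilate((l==k).astype(np.uint8),np.ones((3,3)));t=t*keep
    def cost(q): return np.abs(gaussian_filter(render(c,q,zb,box,wr),.7)-t).sum()
    best=None
    for th in np.radians([0,20,40]) if len(p0)<3 else [p0[2]]:
        q=np.array([p0[0],p0[1],th])
        for k in range(2):
            r=minimize(cost,q,method='Nelder-Mead',options=dict(initial_simplex=q+np.array([[0,0,0],[.006,0,0],[0,.006,0],[0,0,.25]])*(1 if k==0 else .4),xatol=1e-5,fatol=.05,maxiter=200));q=r.x
        if best is None or r.fun<best.fun: best=r
    q=best.x.copy(); q[2]=(q[2]+np.pi/6)%(np.pi/3)-np.pi/6
    return q,best.fun/t.sum(),t,box
E
python3 - <<'E'
from hexfit import *
c=np.load('pics/w6_c.npy',allow_pickle=True).item();im=np.load('pics/w6.npy')
for n,uv in zip('ABCD',[(350,161),(356,93),(418,72),(471,52)]):
    p=onz(c,uv,.026,True);q,e,t,b=fit(c,im,p[:2]);print(n,p[:2].round(4),q.round(4),round(e,3))
    for P in (hexpts(*q,.026),): cv2.polylines(im,[ (poly(c,P,True)*16).astype(np.int32)],True,(255,0,0),1,cv2.LINE_AA,4)
crop('w6f',im,240,0,520,260,2.8)
E
```

```text
A [ 0.3688 -0.2533] [ 0.3694 -0.2543  0.0009] 0.102
B [ 0.4586 -0.2571] [ 0.4594 -0.2577 -0.1885] 0.097
C [ 0.4948 -0.3406] [ 0.4972 -0.3445 -0.3215] 0.108
D [ 0.5367 -0.4224] [ 0.5401 -0.4271 -0.0959] 0.107
```

View pics/w6f.png

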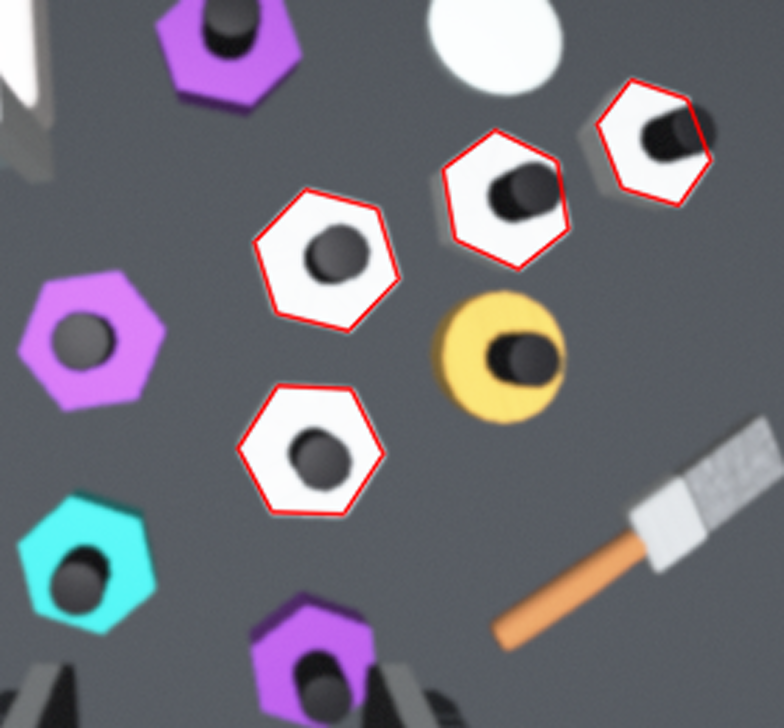

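Emit:
drive_tool:
  newtons: 60
  series:
    - [60,0.03,-0.015,-0.02,0]
    - [60,0.03,-0.015,-0.035,0]
    - [60,0.03,-0.015,-0.035,0]
    - [60,0.01,-0.006,-0.04,0]
    - [60,0,0,-0.03,0]
    - [60,0,0,0,0]
    - [60,0,0,0,0]

```text
clock: 13.5
position: [0.4611, -0.2501, 0.112]
tool_rot: [3.122, -0.03, 0.067]
force: [-0.2, 0.3, -0.0]
grip_width: 0.0512
```

Emit:
drive_tool:
  series:
    - [60,-0.002,-0.006,0,0]
    - [60,0,0,-0.03,0]
    - [60,0,0,-0.03,0]
    - [60,0,0,-0.015,0]
    - [60,0,0,0,0]

```text
clock: 14.0
position: [0.4633, -0.2573, 0.0428]
tool_rot: [3.117, -0.041, 0.073]
force: [0.5, 0.7, 1.5]
grip_width: 0.051
```

Emit:
drive_tool:
  series:
    - [60,-0.004,0,-0.009,0]
    - [60,0,0,0,0]

```text
clock: 14.2
position: [0.4603, -0.2579, 0.0361]
tool_rot: [3.116, -0.045, 0.074]
force: [0.1, 0.8, 0.3]
grip_width: 0.0513
```

Close and lift.

Emit:
drive_tool:
  series:
    - [0,0,0,-0.003,0]
    - [0,0,0,0,0]
    - [0,0,0,0,0]
    - [0,0,0,0,0]
    - [0,0,0,0,0]

```text
clock: 14.7
position: [0.4613, -0.2581, 0.0351]
tool_rot: [3.115, -0.048, 0.075]
force: [-0.4, 0.1, -2.3]
grip_width: 0.0246
```

Emit:
drive_tool:
  series:
    - [0,0,0,0.03,0]
    - [0,0,0,0.045,0]
    - [0,0,0,0.045,0]
    - [0,0,0,0.04,0]
    - [0,0.01,0.02,0.01,-0.05]
    - [0,0.02,0.042,0,-0.07]
    - [0,0.02,0.042,0,-0.07]
    - [0,0.02,0.042,0,-0.025]
    - [0,0.02,0.042,0,0]
    - [0,0.02,0.042,0,0]
    - [0,0.02,0.042,0,0]
    - [0,0,0,0,0]

```text
clock: 15.9
position: [0.5909, 0.0264, 0.212]
tool_rot: [3.118, -0.047, -0.154]
force: [-1.6, 0.4, -3.3]
grip_width: 0.0246
```

```bash
python3 w.py w7
python3 - <<'E'
from h import *
im=bot.grab_frame('side');crop('si7',im,250,120,450,330,2.8)
E
```

```text
15.9 [0.5909 0.0264 0.212 ] [ 3.118 -0.047 -0.154] [-1.6  0.4 -3.3] 0.0246
toolz [ 0.042 -0.03  -0.999]
```

View pics/w7.png

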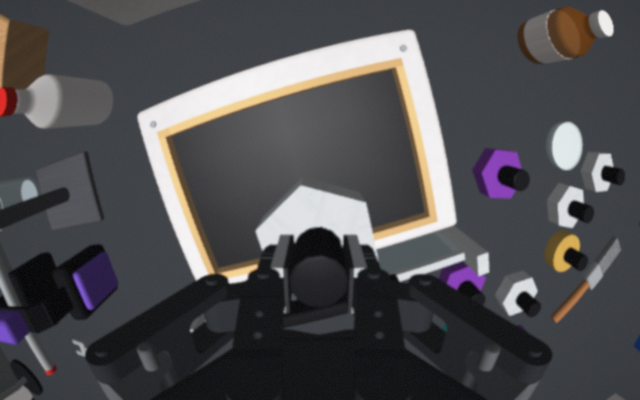

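View pics/si7.png

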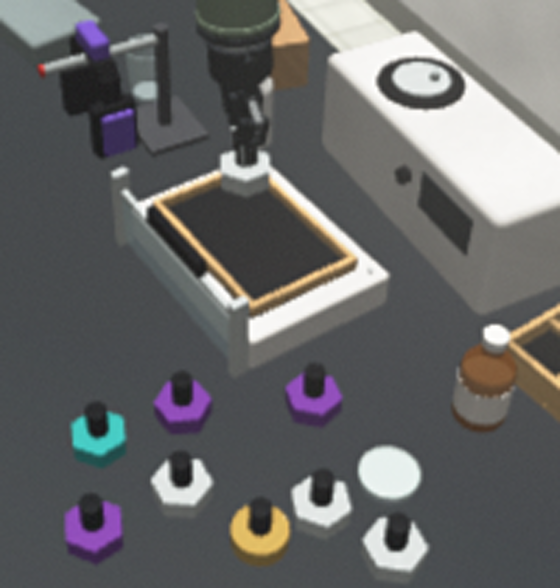

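Run:
```python
from h import *
from scipy.optimize import least_squares
c=np.load('pics/w7_c.npy',allow_pickle=True).item();im=np.load('pics/w7.npy')
crop('w7a',im,130,20,460,290,2.4)
def P(x,k):
    cc,s=np.cos(x[2]),np.sin(x[2]);a,b=k[0]*.083,k[1]*.123
    return [x[0]+cc*a-s*b,x[1]+s*a+cc*b,.075]
k={(1,1):(158,136),(1,-1):(401,60),(-1,-1):(437,221),(-1,1):(202,279)}
f=lambda x:np.concatenate([proj(c,P(x,q),True)-v for q,v in k.items()])
r=least_squares(f,[.6,0,.1]);print(r.x.round(4),r.fun.round(1))
```

```text
[0.6072 0.0424 0.107 ] [-3.1 -4.7 -1.1 -0.6 -2.3  2.8  6.3  2.3]
```

View pics/w7a.png

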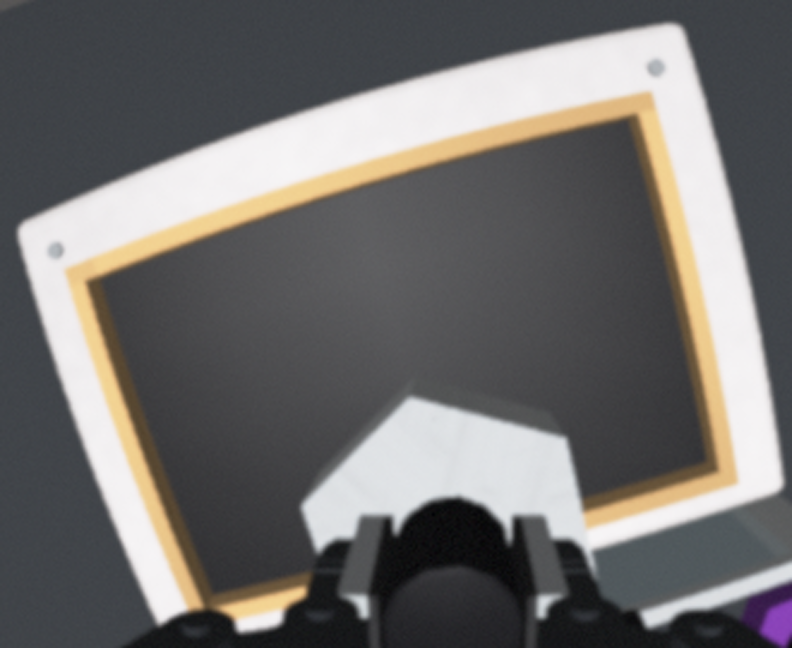

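Emit:
drive_tool:
  series:
    - [0,0.02,0.03,0,0]
    - [0,0.02,0.03,-0.02,0]
    - [0,0,0,-0.03,0]
    - [0,0,0,-0.03,0]
    - [0,0,0,-0.02,0]
    - [0,0,0,0,0]
    - [0,0,0,0,0]

```text
clock: 16.7
position: [0.6288, 0.0725, 0.1117]
tool_rot: [3.115, -0.048, -0.172]
force: [-0.1, 0.4, -2.1]
grip_width: 0.0246
```

Emit:
drive_tool:
  series:
    - [0,0.002,0.014,0,0.03]
    - [0,0,0,-0.008,0]
    - [0,0,0,-0.004,0]
    - [0,0,0,0,0]

```text
clock: 17.1
position: [0.6323, 0.0868, 0.1028]
tool_rot: [3.117, -0.052, -0.141]
force: [0.4, -0.0, -2.5]
grip_width: 0.0243
```

Emit:
drive_tool:
  series:
    - [0,0,0,-0.005,0]
    - [0,0,0,-0.004,0]
    - [0,0,0,0,0]

```text
clock: 17.4
position: [0.6331, 0.0863, 0.0945]
tool_rot: [3.117, -0.054, -0.141]
force: [-3.2, 0.2, 6.1]
grip_width: 0.0246
```

Emit:
drive_tool:
  series:
    - [50,0,0,0,0]
    - [50,0,0,0,0]
    - [50,0,0,0,0]
    - [50,0,0,0.02,0]
    - [50,0,0,0.045,0]
    - [50,0,0,0.045,0]
    - [50,0,0,0.02,0.05]
    - [50,-0.015,-0.02,0.01,0.149]
    - [50,-0.022,-0.028,0.01,0.149]
    - [50,-0.022,-0.028,0.01,0.149]
    - [50,-0.022,-0.028,0,0.149]
    - [50,-0.022,-0.028,0,0.149]

```text
clock: 18.6
position: [0.5278, -0.0465, 0.2591]
tool_rot: [3.111, -0.056, 0.663]
force: [0.4, -0.3, 0.5]
grip_width: 0.0429
```

Emit:
drive_tool:
  series:
    - [50,-0.022,-0.028,0,0.149]
    - [50,-0.022,-0.028,0,0.149]
    - [50,-0.022,-0.028,0,0.149]
    - [50,-0.022,-0.028,0,0.149]
    - [50,-0.022,-0.028,0,0.149]
    - [50,-0.015,-0.028,0,0.149]
    - [50,0,-0.01,0,0.149]
    - [50,0,0,0,0.149]
    - [50,0,0,0,0.149]
    - [50,0,0,0,0.149]
    - [50,0,0,0,0.149]
    - [50,0,0,0,0]

```text
clock: 19.8
position: [0.3951, -0.2333, 0.2616]
tool_rot: [3.104, -0.057, 2.297]
force: [0.3, -0.4, -0.3]
grip_width: 0.043
```

```bash
python3 w.py w8
python3 - <<'E'
from h import *
im=bot.grab_frame('side');crop('si8',im,250,120,450,330,2.8);np.save('pics/si8.npy',im)
im=bot.grab_frame('scene');np.save('pics/sc8.npy',im);crop('sc8',im,200,130,420,300,3.3)
E
```

```text
19.8 [ 0.3951 -0.2333  0.2616] [ 3.104 -0.057  2.297] [ 0.3 -0.4 -0.3] 0.043
toolz [-0.01   0.067 -0.998]
```

View pics/w8.png

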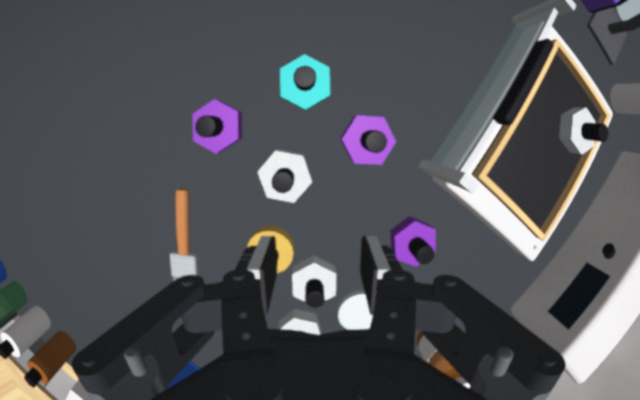

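View pics/si8.png

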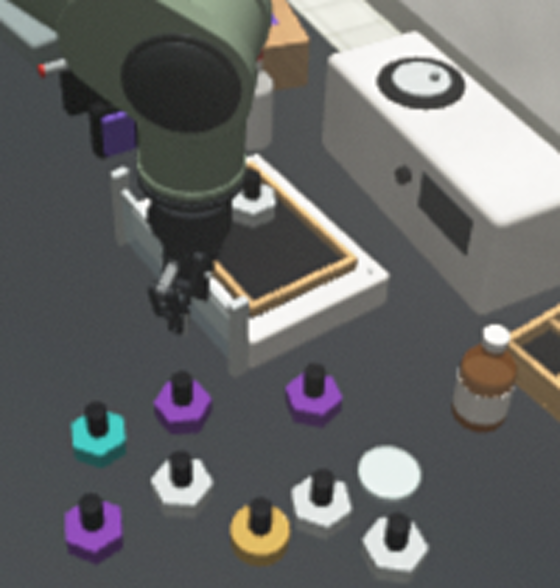

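Run:
```python
from hexfit import *
c=np.load('pics/w8_c.npy',allow_pickle=True).item();im=np.load('pics/w8.npy')
for n,uv,z in [('A',(285,177),0),('B',(580,131),.06)]:
    p=onz(c,uv,z+.026,True);q,e,t,b=fit(c,im,p[:2],zb=z);print(n,q.round(4),round(e,3))
for cam,f,uv in (('side','si8',(340,188)),):
    c=bot.camera_info(cam);im=np.load(f'pics/{f}.npy')
    p=onz(c,uv,.086);q,e,t,b=fit(c,im,p[:2],zb=.06,wr=False,pad=14);print(cam,q.round(4),round(e,3))
```

```text
A [ 0.3688 -0.2548 -0.0041] 0.068
B [ 0.6326  0.0874 -0.4131] 0.23
side [ 0.634   0.09   -0.4552] 0.463
```

Emit:
drive_tool:
  series:
    - [50,-0.013,-0.011,-0.02,0]
    - [50,-0.013,-0.011,-0.04,0]
    - [50,0,0,-0.045,0]
    - [50,0,0,-0.035,0]
    - [50,0,0,-0.01,0]
    - [50,0,0,0,0]
    - [50,0,0,0,0]

```text
clock: 20.65
position: [0.3691, -0.2567, 0.1098]
tool_rot: [3.104, -0.051, 2.269]
force: [-0.0, -0.2, 0.3]
grip_width: 0.0426
```

Emit:
drive_tool:
  series:
    - [50,0,0.003,-0.01,0]
    - [50,0,0,-0.03,0]
    - [50,0,0,-0.025,0]
    - [50,0,0,-0.006,0]
    - [50,0,0,0,0]

```text
clock: 21.15
position: [0.3735, -0.2541, 0.0412]
tool_rot: [3.099, -0.041, 2.269]
force: [0.6, -0.0, 0.6]
grip_width: 0.0427
```

Emit:
drive_tool:
  series:
    - [50,-0.004,0,-0.007,0]
    - [50,0,0,0,0]
    - [0,0,0,0,0]
    - [0,0,0,0,0]
    - [0,0,0,0,0]
    - [0,0,0,0,0]

```text
clock: 21.75
position: [0.3705, -0.2553, 0.0375]
tool_rot: [3.098, -0.036, 2.268]
force: [0.4, 1.0, -2.6]
grip_width: 0.0249
```

Emit:
drive_tool:
  series:
    - [0,0,0,0.03,0]
    - [0,0,0,0.045,0]
    - [0,0,0,0.045,0]
    - [0,0,0,0.045,0]
    - [0,0.02,0.02,0.015,0.1]
    - [0,0.033,0.034,0,0.14]
    - [0,0.033,0.034,0,0.14]
    - [0,0.033,0.034,0,0.14]
    - [0,0.033,0.034,0,0.1]
    - [0,0.033,0.034,0,0]
    - [0,0.033,0.034,0,0]
    - [0,0.02,0.02,0,0]

```text
clock: 22.95
position: [0.6115, -0.0013, 0.2274]
tool_rot: [3.097, -0.034, 2.906]
force: [-0.2, 0.5, -3.7]
grip_width: 0.0244
```

Emit:
drive_tool:
  series:
    - [0,0,0,0,0]
    - [0,0,0,0,0]

```text
clock: 23.15
position: [0.6129, 0.0031, 0.2261]
tool_rot: [3.097, -0.035, 2.912]
force: [-0.8, -0.7, -2.6]
grip_width: 0.0246
```

Emit:
drive_tool:
  series:
    - [0,0.02,0.015,-0.02,0]
    - [0,0.008,0.005,-0.03,0]
    - [0,0,0,-0.03,0]
    - [0,0,0,-0.025,0]
    - [0,0,0,0,0]
    - [0,0,0,0,0]

```text
clock: 23.75
position: [0.6394, 0.0184, 0.1201]
tool_rot: [3.098, -0.034, 2.906]
force: [-0.5, 0.7, -1.6]
grip_width: 0.0241
```

```bash
python3 w.py w9
```

```text
23.75 [0.6394 0.0184 0.1201] [ 3.098 -0.034  2.906] [-0.5  0.7 -1.6] 0.0241
toolz [-0.023  0.05  -0.999]
```

View pics/w9.png

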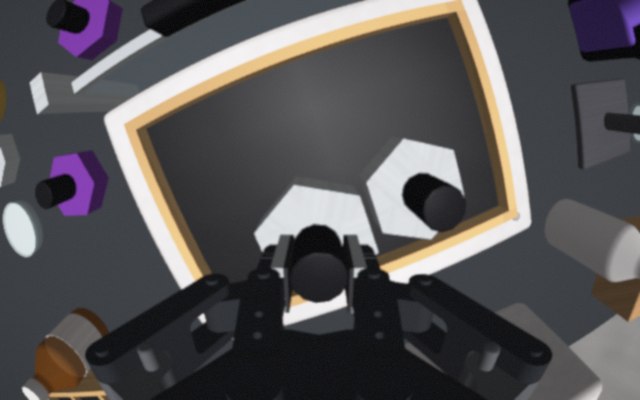

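Run:
```python
from hexfit import *
c=np.load('pics/w9_c.npy',allow_pickle=True).item();im=np.load('pics/w9.npy')
q,e,t,b=fit(c,im,onz(c,(418,190),.086,True)[:2],zb=.06,pad=58);print(q.round(4),round(e,3))
cv2.polylines(im,[(poly(c,hexpts(*q,.086),True)*16).astype(np.int32)],True,(255,0,0),1,cv2.LINE_AA,4)
crop('w9f',im,240,100,500,330,2.8)
```

```text
[ 0.6319  0.0868 -0.4049] 0.043
```

View pics/w9f.png

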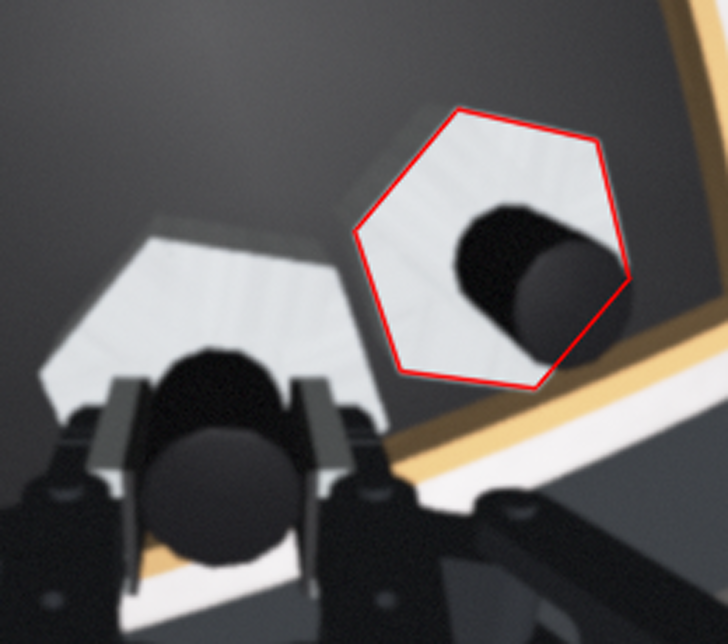

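Emit:
drive_tool:
  series:
    - [0,0.001,0.004,0,0]
    - [0,0,0,-0.01,0]
    - [0,0,0,-0.007,0]
    - [0,0,0,0,0]

```text
clock: 24.2
position: [0.6419, 0.0224, 0.1058]
tool_rot: [3.097, -0.029, 2.906]
force: [1.0, -0.2, -2.6]
grip_width: 0.0241
```

Emit:
drive_tool:
  series:
    - [0,0,0,-0.006,0]
    - [0,0,0,-0.004,0]
    - [0,0,0,0,0]

```text
clock: 24.5
position: [0.6428, 0.0227, 0.0968]
tool_rot: [3.096, -0.027, 2.906]
force: [-5.3, -1.4, 7.4]
grip_width: 0.0244
```

Emit:
drive_tool:
  series:
    - [0,-0.001,0.002,0.001,0]
    - [0,-0.001,0.002,0,0]
    - [0,0,0.001,0,0]
    - [0,0,0,0,0]

```text
clock: 24.9
position: [0.6406, 0.0275, 0.0973]
tool_rot: [3.096, -0.027, 2.905]
force: [0.4, -1.2, -2.9]
grip_width: 0.0244
```

Emit:
drive_tool:
  series:
    - [0,0,0.001,0,0]
    - [0,0,0,0,0]
    - [50,0,0,0,0]
    - [50,0,0,0,0]
    - [50,0,0,0,0]
    - [50,0,0,0.03,0]
    - [50,0,0,0.045,0]
    - [50,0,-0.01,0.04,0]
    - [50,0,0,0,0]

```text
clock: 25.8
position: [0.6399, 0.0187, 0.2156]
tool_rot: [3.096, -0.028, 2.906]
force: [0.7, -1.0, -1.3]
grip_width: 0.0427
```

```bash
python3 w.py w10
```

```text
25.8 [0.6399 0.0187 0.2156] [ 3.096 -0.028  2.906] [ 0.7 -1.  -1.3] 0.0427
toolz [-0.017  0.051 -0.999]
```

View pics/w10.png

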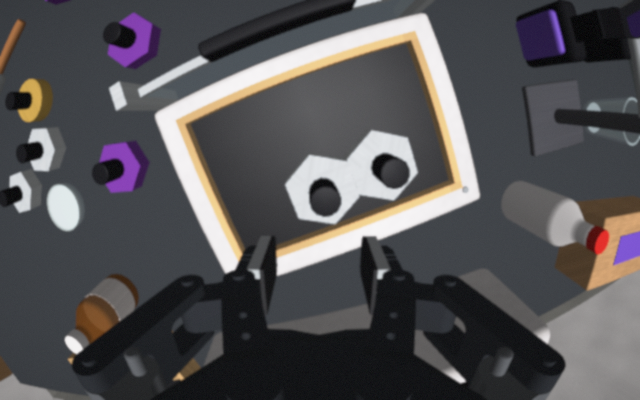

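```bash
cat >> hexfit.py <<'E'
def cluster(c,im,ps,zb=.06,iters=3):
    # joint fit of adjoining cups in the tray
    U=np.array([proj(c,[p[0],p[1],zb+.026],True) for p in ps])
    lo=np.maximum(U.min(0)-45,0).astype(int);hi=np.minimum(U.max(0)+45,[640,400]).astype(int);box=(*lo,*hi)
    g=im[lo[1]:hi[1],lo[0]:hi[0]].astype(np.float32);v=g.min(2)
    ref=np.median([v[tuple((np.round(u)-lo).astype(int)[::-1]+d)] for u in U for d in ([-12,-12],[-12,12],[12,-12])])
    t=np.clip((v/ref-.62)/.25,0,1)
    sat=g.max(2)-g.min(2); t[sat>45]=0
    ps=[np.array(p,float) for p in ps]
    def rend(ps):
        m=np.zeros(t.shape,np.float32);k=np.zeros(t.shape,np.float32)
        H=[];K=[]
        s=4;m=np.zeros((t.shape[0]*s,t.shape[1]*s),np.float32)
        def fill(P,val):
            q=((P-lo+.5)*s*16).astype(np.int32);cv2.fillConvexPoly(m,cv2.convexHull(q),val,shift=4)
        for p in ps: fill(poly(c,hexpts(*p,zb+.026),True),1)
        for x,y,_ in ps: fill(np.vstack([poly(c,circ(x,y,zb+.026,.013),True),poly(c,circ(x,y,zb+.068,.013),True)]),0)
        return gaussian_filter(cv2.resize(m,t.shape[::-1],interpolation=cv2.INTER_AREA),.7)
    # weight only near cups
    w=np.zeros(t.shape,np.uint8)
    for u in U: cv2.circle(w,tuple(int(a) for a in (u-lo)),42,1,-1)
    for it in range(iters):
        for i in range(len(ps)):
            def cost(q): return (np.abs(rend(ps[:i]+[q]+ps[i+1:])-t)*w).sum()
            sc=[1,.4,.2][min(it,2)]
            r=minimize(cost,ps[i],method='Nelder-Mead',options=dict(initial_simplex=ps[i]+np.array([[0,0,0],[.004,0,0],[0,.004,0],[0,0,.1]])*sc,xatol=1e-5,fatol=.05,maxiter=80));ps[i]=r.x
    return ps,r.fun
E
python3 - <<'E'
from hexfit import *
c=np.load('pics/w10_c.npy',allow_pickle=True).item();im=np.load('pics/w10.npy')
ps,e=cluster(c,im,[(.632,.087,-.405),(.639,.0275,-.405)])
for q in ps:
    print(q.round(4)); cv2.polylines(im,[(poly(c,hexpts(*q,.086),True)*16).astype(np.int32)],True,(255,0,0),1,cv2.LINE_AA,4)
print(np.linalg.norm(ps[0][:2]-ps[1][:2]),e)
crop('w10f',im,260,110,440,240,4)
for n,uv in [('C',(42,150)),('D',(22,190))]:
    try:
        q,e,t,b=fit(c,im,onz(c,uv,.026,True)[:2]);print(n,q.round(4),round(e,3))
    except Exception as ex: print(ex)
E
```

```text
[ 0.6318  0.0882 -0.4116]
[ 0.6405  0.0287 -0.4098]
0.060136622595911154 339.0051574707031
C [ 0.4964 -0.3451 -0.3257] 0.093
D [ 0.5395 -0.428  -0.0941] 0.106
```

View pics/w10f.png

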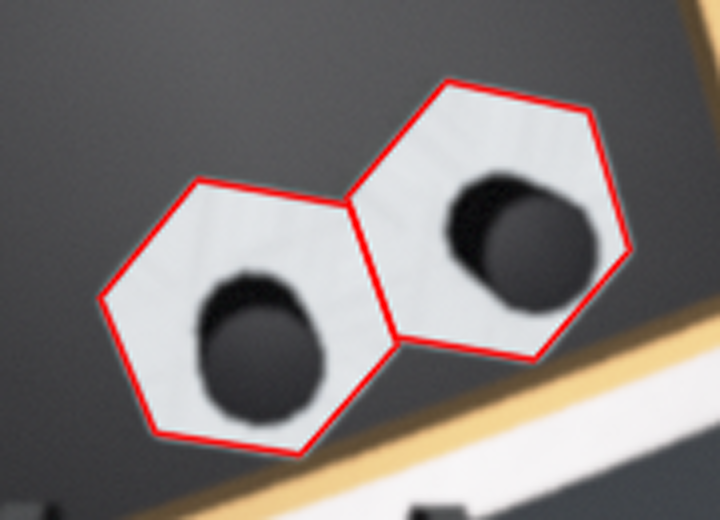

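Emit:
drive_tool:
  series:
    - [50,-0.01,-0.03,0,0]
    - [50,-0.017,-0.043,0,0]
    - [50,-0.017,-0.043,0,0]
    - [50,-0.017,-0.043,0,0]
    - [50,-0.017,-0.043,0,0]
    - [50,-0.017,-0.043,0,0]
    - [50,-0.017,-0.043,-0.01,0]
    - [50,-0.017,-0.04,-0.02,0]
    - [50,-0.01,-0.025,-0.03,0]
    - [50,0,0,-0.03,0]
    - [50,0,0,-0.01,0]
    - [50,0,0,0,0]

```text
clock: 27.05
position: [0.4884, -0.3402, 0.1008]
tool_rot: [3.094, -0.04, 2.912]
force: [0.3, -0.7, 0.8]
grip_width: 0.0428
```

Emit:
drive_tool:
  series:
    - [50,0.008,-0.004,0,0]
    - [50,0,0,-0.025,0]
    - [50,0,0,-0.025,0]
    - [50,0,0,-0.01,0]
    - [50,0,0,0,0]

```text
clock: 27.55
position: [0.5042, -0.3431, 0.0449]
tool_rot: [3.094, -0.031, 2.918]
force: [-1.1, 0.1, 0.1]
grip_width: 0.0424
```

Emit:
drive_tool:
  series:
    - [50,-0.007,-0.001,-0.008,0]
    - [50,0,0,0,0]

```text
clock: 27.75
position: [0.498, -0.3444, 0.0384]
tool_rot: [3.095, -0.029, 2.919]
force: [0.1, 0.3, 0.3]
grip_width: 0.0426
```

Emit:
drive_tool:
  series:
    - [0,-0.001,0,-0.002,0]
    - [0,0,0,0,0]
    - [0,0,0,0,0]
    - [0,0,0,0,0]
    - [0,0,0,0,0]

```text
clock: 28.25
position: [0.4977, -0.3453, 0.0387]
tool_rot: [3.096, -0.026, 2.919]
force: [-0.3, -0.3, -3.0]
grip_width: 0.0243
```

Emit:
drive_tool:
  series:
    - [0,0,0,0.03,0]
    - [0,0,0,0.045,0]
    - [0,0,0,0.045,0]
    - [0,0,0,0.045,0]
    - [0,0.007,0.025,0.01,-0.04]
    - [0,0.01,0.046,0,-0.046]
    - [0,0.01,0.046,0,0]
    - [0,0.01,0.046,0,0]
    - [0,0.01,0.046,0,0]
    - [0,0.01,0.046,0,0]
    - [0,0.01,0.046,0,0]
    - [0,0.01,0.046,0,0]

```text
clock: 29.45
position: [0.5707, 0.0087, 0.2209]
tool_rot: [3.096, -0.027, 2.817]
force: [1.7, -1.2, -2.7]
grip_width: 0.0243
```

Emit:
drive_tool:
  series:
    - [0,0.007,0.025,0,0]
    - [0,0,0.01,0,0]
    - [0,0,0,0,0]

```text
clock: 29.75
position: [0.5775, 0.0532, 0.2204]
tool_rot: [3.094, -0.028, 2.827]
force: [-0.1, -0.9, -3.0]
grip_width: 0.0243
```

Emit:
drive_tool:
  series:
    - [0,-0.002,-0.003,-0.03,0]
    - [0,0,0,-0.04,0]
    - [0,0,0,-0.025,0]
    - [0,0,0,0,0]
    - [0,0,0,0,0]

```text
clock: 30.25
position: [0.5752, 0.0429, 0.1244]
tool_rot: [3.096, -0.025, 2.82]
force: [-0.1, 0.8, -2.3]
grip_width: 0.0243
```

```bash
python3 w.py w11
```

```text
30.25 [0.5752 0.0429 0.1244] [ 3.096 -0.025  2.82 ] [-0.1  0.8 -2.3] 0.0243
toolz [-0.01   0.051 -0.999]
```

View pics/w11.png

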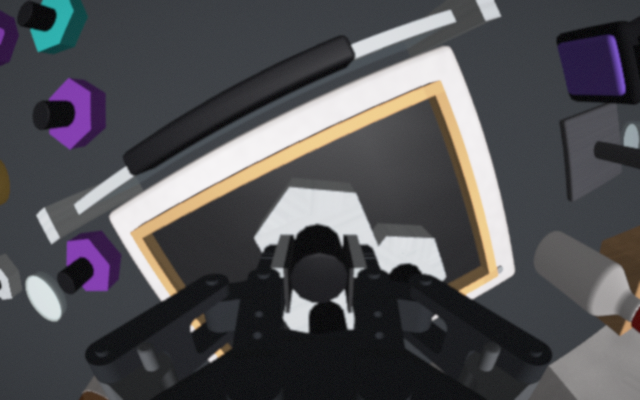

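Emit:
drive_tool:
  series:
    - [0,0.004,0.007,-0.005,0.013]
    - [0,0,0,-0.01,0]
    - [0,0,0,-0.006,0]
    - [0,0,0,0,0]

```text
clock: 30.7
position: [0.5814, 0.0503, 0.1054]
tool_rot: [3.094, -0.021, 2.834]
force: [0.3, 0.5, -2.7]
grip_width: 0.0245
```

Emit:
drive_tool:
  series:
    - [0,-0.001,0,-0.004,0]
    - [0,0,0,-0.003,0]
    - [0,0,0,0,0]

```text
clock: 31.0
position: [0.5805, 0.0504, 0.0981]
tool_rot: [3.093, -0.02, 2.834]
force: [-0.3, 0.6, -2.0]
grip_width: 0.0238
```

Emit:
drive_tool:
  series:
    - [0,0,0,-0.002,0]
    - [0,0,0,0,0]
    - [0,0.002,0,0,0]
    - [0,0.002,0.001,0,0]
    - [0,0,0,0,0]

```text
clock: 31.5
position: [0.5854, 0.0514, 0.0982]
tool_rot: [3.092, -0.019, 2.834]
force: [-1.6, 0.7, -1.9]
grip_width: 0.0243
```

Emit:
drive_tool:
  series:
    - [0,0.001,0,-0.001,0]
    - [0,0,0,0,0]
    - [50,0,0,0,0]
    - [50,0,0,0,0]
    - [50,0,0,0,0]
    - [50,0,0,0.03,0]
    - [50,0,-0.01,0.045,0]
    - [50,0.01,-0.02,0.035,0]
    - [50,0.01,-0.02,0,0]
    - [50,0,0,0,0]

```text
clock: 32.5
position: [0.6068, 0.0007, 0.2119]
tool_rot: [3.092, -0.019, 2.836]
force: [-0.4, -0.1, -1.1]
grip_width: 0.0425
```

```bash
python3 w.py w12
```

```text
32.5 [0.6068 0.0007 0.2119] [ 3.092 -0.019  2.836] [-0.4 -0.1 -1.1] 0.0425
toolz [-0.003  0.053 -0.999]
```

View pics/w12.png

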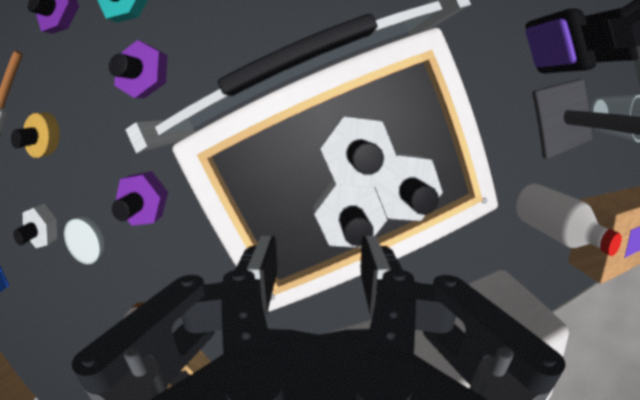

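Run:
```python
from hexfit import *
c=np.load('pics/w12_c.npy',allow_pickle=True).item();im=np.load('pics/w12.npy')
ps,e=cluster(c,im,[(.6325,.0882,-.41),(.641,.0285,-.41),(.585,.051,-.41)])
for q in ps:
    print(q.round(4)); cv2.polylines(im,[(poly(c,hexpts(*q,.086),True)*16).astype(np.int32)],True,(255,0,0),1,cv2.LINE_AA,4)
print([round(np.linalg.norm(ps[i][:2]-ps[j][:2]),4) for i,j in((0,1),(0,2),(1,2))],e)
q,e,t,b=fit(c,im,onz(c,(38,226),.026,True)[:2]);print('D',q.round(4),round(e,3))
crop('w12f',im,280,100,460,260,3.6)
```

```text
[ 0.633   0.0892 -0.4108]
[ 0.6412  0.0289 -0.4096]
[ 0.5857  0.0521 -0.4044]
[np.float64(0.0608), np.float64(0.0602), np.float64(0.0601)] 406.1269226074219
D [ 0.5395 -0.4279 -0.0839] 0.106
```

View pics/w12f.png

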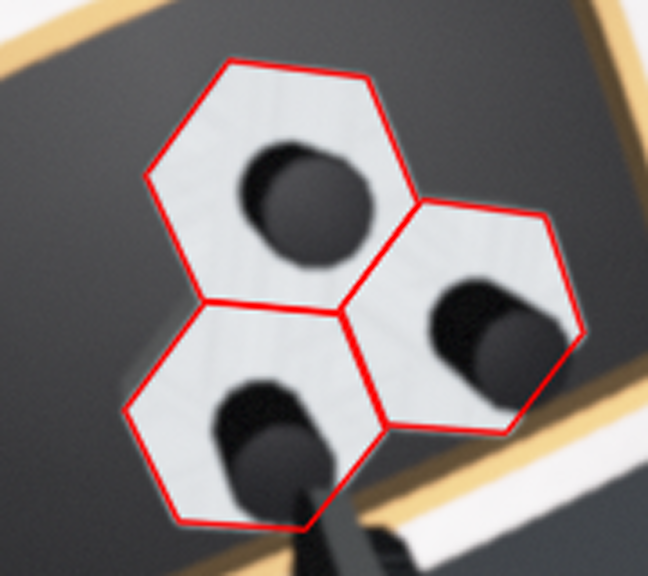

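Emit:
drive_tool:
  series:
    - [50,-0.005,-0.03,0,0]
    - [50,-0.008,-0.045,0,0]
    - [50,-0.008,-0.045,0,0]
    - [50,-0.008,-0.045,0,0]
    - [50,-0.008,-0.045,0,0]
    - [50,-0.008,-0.045,0,0]
    - [50,-0.008,-0.045,0,0]
    - [50,-0.008,-0.045,0,0]
    - [50,-0.006,-0.045,-0.01,0]
    - [50,-0.003,-0.03,-0.03,0]
    - [50,0,0,-0.03,0]
    - [50,0,0,0,0]

```text
clock: 33.75
position: [0.5307, -0.4208, 0.1333]
tool_rot: [3.086, -0.026, 2.85]
force: [0.1, 0.7, -0.7]
grip_width: 0.043
```

Emit:
drive_tool:
  series:
    - [50,0.005,-0.006,-0.02,0]
    - [50,0,0,-0.03,0]
    - [50,0,0,-0.01,0]
    - [50,0,0,0,0]

```text
clock: 34.15
position: [0.5387, -0.4237, 0.075]
tool_rot: [3.085, -0.024, 2.854]
force: [-0.3, 0.1, -0.3]
grip_width: 0.0426
```

```bash
python3 w.py w13
```

```text
34.15 [ 0.5387 -0.4237  0.075 ] [ 3.085 -0.024  2.854] [-0.3  0.1 -0.3] 0.0426
toolz [-0.007  0.061 -0.998]
```

View pics/w13.png

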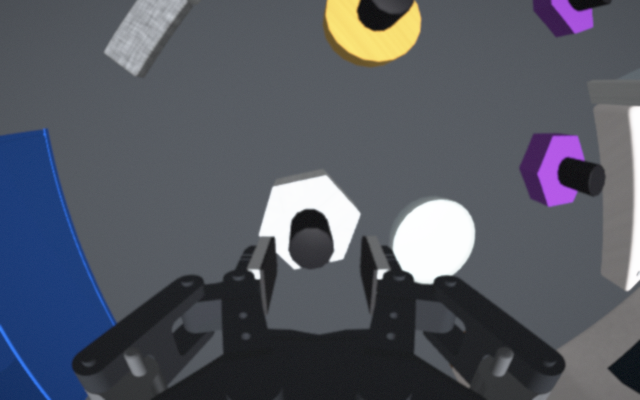

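Run:
```python
from hexfit import *
c=np.load('pics/w13_c.npy',allow_pickle=True).item();im=np.load('pics/w13.npy')
im[255:,:]=0
q,e,t,b=fit(c,im,[.5395,-.4279,-.09],pad=56);print('D',q.round(4),round(e,3))
```

```text
D [ 0.5399 -0.4273 -0.0847] 0.111
```

Unmoved. I'll descend and grip.

Emit:
drive_tool:
  series:
    - [50,-0.002,-0.002,-0.02,0]
    - [50,0,0,-0.014,0]
    - [50,0,0,0,0]

```text
clock: 34.5
position: [0.5396, -0.426, 0.046]
tool_rot: [3.086, -0.018, 2.855]
force: [-0.8, 0.7, -0.2]
grip_width: 0.0426
```

Emit:
drive_tool:
  series:
    - [50,0,0,-0.007,0]
    - [50,0,0,0,0]
    - [0,0,0,0,0]
    - [0,0,0,0,0]
    - [0,0,0,0,0]
    - [0,0,0,0,0]

```text
clock: 35.1
position: [0.5411, -0.4271, 0.0424]
tool_rot: [3.088, -0.014, 2.856]
force: [-0.6, 0.5, -2.3]
grip_width: 0.0241
```

Emit:
drive_tool:
  series:
    - [0,0,0,0.03,0]
    - [0,0,0,0.045,0]
    - [0,0,0,0.045,0]
    - [0,0,0,0.045,-0.03]
    - [0,0.003,0.025,0.01,-0.1]
    - [0,0.006,0.046,0,-0.1]
    - [0,0.006,0.046,0,-0.09]
    - [0,0.006,0.046,0,0]
    - [0,0.006,0.046,0,0]
    - [0,0.006,0.046,0,0]
    - [0,0.006,0.046,0,0]
    - [0,0.006,0.04,0,0]

```text
clock: 36.3
position: [0.5807, -0.0777, 0.2236]
tool_rot: [3.085, -0.016, 2.512]
force: [0.7, 0.4, -1.5]
grip_width: 0.0243
```

Emit:
drive_tool:
  series:
    - [0,0.003,0.02,0,0]
    - [0,0,0,0,0]
    - [0,0,0,0,0]

```text
clock: 36.6
position: [0.5839, -0.0491, 0.2235]
tool_rot: [3.083, -0.018, 2.522]
force: [-0.3, 0.4, -2.8]
grip_width: 0.0243
```

Emit:
drive_tool:
  series:
    - [0,0.005,0.02,-0.02,0.012]
    - [0,0.003,0.012,-0.035,0]
    - [0,0,0,-0.03,0]
    - [0,0,0,-0.015,0]
    - [0,0,0,0,0]
    - [0,0,0,0,0]

```text
clock: 37.2
position: [0.5922, -0.0232, 0.1216]
tool_rot: [3.083, -0.015, 2.526]
force: [-0.2, -0.0, -2.6]
grip_width: 0.024
```

```bash
python3 w.py w14
```

```text
37.2 [ 0.5922 -0.0232  0.1216] [ 3.083 -0.015  2.526] [-0.2 -0.  -2.6] 0.024
toolz [ 0.022  0.056 -0.998]
```

View pics/w14.png

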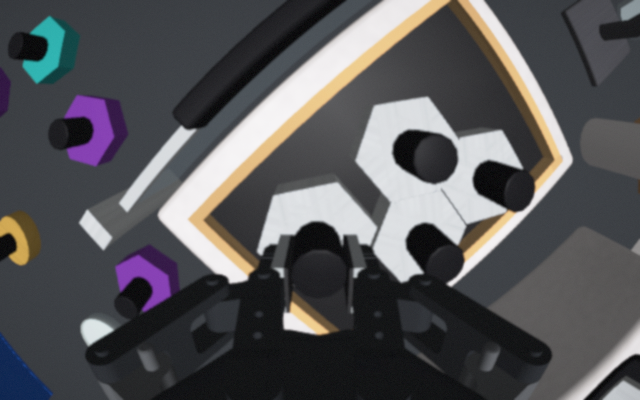

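Emit:
drive_tool:
  series:
    - [0,0.001,0.006,-0.004,0.008]
    - [0,0,0,-0.008,0]
    - [0,0,0,-0.005,0]
    - [0,0,0,0,0]

```text
clock: 37.65
position: [0.5946, -0.0172, 0.106]
tool_rot: [3.081, -0.011, 2.534]
force: [-1.3, 0.4, -2.3]
grip_width: 0.024
```

Emit:
drive_tool:
  series:
    - [0,-0.002,0.002,-0.004,0]
    - [0,0,0,-0.002,0]
    - [0,0,0,0,0]

```text
clock: 37.95
position: [0.594, -0.0151, 0.102]
tool_rot: [3.078, -0.008, 2.534]
force: [-2.3, -2.8, 1.2]
grip_width: 0.0243
```

Emit:
drive_tool:
  series:
    - [0,0.0005,0.002,0.001,0]
    - [0,0.0005,0.002,0,0]
    - [0,0,0.002,0,0]
    - [0,0,0,0,0]

```text
clock: 38.35
position: [0.5946, -0.0085, 0.1029]
tool_rot: [3.078, -0.008, 2.534]
force: [-0.4, 0.1, -2.8]
grip_width: 0.0241
```

Emit:
drive_tool:
  series:
    - [0,0.0005,0.001,-0.001,0]
    - [0,0,0,0,0]
    - [50,0,0,0,0]
    - [50,0,0,0,0]
    - [50,0,0,0,0]
    - [50,0,0,0.03,0]
    - [50,0,-0.01,0.045,0]
    - [50,0.01,-0.02,0.035,0]
    - [50,0.01,-0.02,0,0]
    - [50,0,0,0,0]

```text
clock: 39.35
position: [0.6153, -0.0582, 0.2162]
tool_rot: [3.079, -0.008, 2.536]
force: [-0.3, -0.6, 0.0]
grip_width: 0.0428
```

```bash
python3 w.py w15
cat > chk.py <<'E'
from hexfit import *
import sys
n=sys.argv[1]
c=np.load(f'pics/{n}_c.npy',allow_pickle=True).item();im=np.load(f'pics/{n}.npy')
ps,e=cluster(c,im,[(.6332,.0892,-.41),(.6415,.0289,-.41),(.5857,.0521,-.41),(.5942,-.008,-.41)])
for q in ps:
    print(q.round(4)); cv2.polylines(im,[(poly(c,hexpts(*q,.086),True)*16).astype(np.int32)],True,(255,0,0),1,cv2.LINE_AA,4)
for i in range(4): print([round(float(np.linalg.norm(ps[i][:2]-ps[j][:2])),4) for j in range(4)])
u=proj(c,[.613,.04,.086],True).astype(int)
crop(n+'f',im,max(u[0]-100,0),max(u[1]-90,0),u[0]+100,u[1]+100,3)
E
python3 chk.py w15
```

```text
39.35 [ 0.6153 -0.0582  0.2162] [ 3.079 -0.008  2.536] [-0.3 -0.6  0. ] 0.0428
toolz [ 0.029  0.056 -0.998]
[ 0.6331  0.0894 -0.4088]
[ 0.6419  0.03   -0.4023]
[ 0.5858  0.0521 -0.4034]
[ 0.5949 -0.0075 -0.4075]
[0.0, 0.0601, 0.0602, 0.1042]
[0.0601, 0.0, 0.0602, 0.0601]
[0.0602, 0.0602, 0.0, 0.0603]
[0.1042, 0.0601, 0.0603, 0.0]
```

View pics/w15f.png

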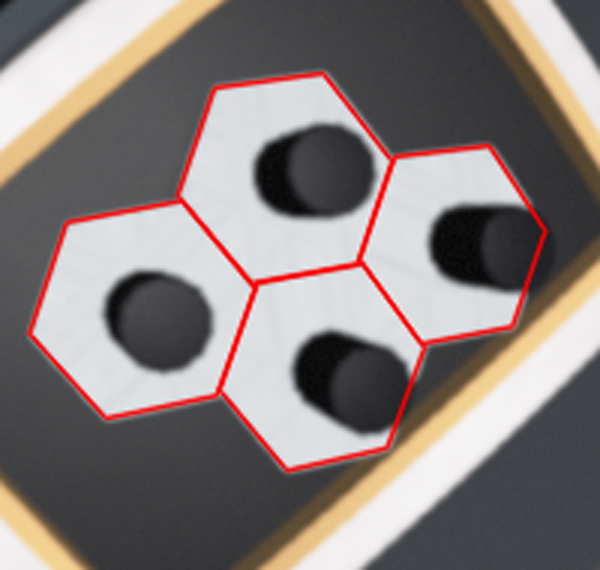

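Emit:
drive_tool:
  newtons: 90
  series:
    - [60,-0.015,0.01,0.005,-0.14]
    - [60,-0.02,0.014,0,-0.14]
    - [60,-0.02,0.014,0,-0.14]
    - [60,-0.02,0.014,0,-0.14]
    - [60,-0.02,0.014,0,-0.14]
    - [60,-0.02,0.014,0,-0.13]
    - [60,0,0,-0.02,0]
    - [60,0,0,0,0]
    - [60,0,0,0,0]

```text
clock: 40.3
position: [0.4913, 0.0322, 0.1971]
tool_rot: [3.083, -0.014, 1.677]
force: [-0.1, -0.5, 1.2]
grip_width: 0.051
```

```bash
python3 w.py w16
```

```text
40.3 [0.4913 0.0322 0.1971] [ 3.083 -0.014  1.677] [-0.1 -0.5  1.2] 0.051
toolz [ 0.057  0.02  -0.998]
```

View pics/w16.png

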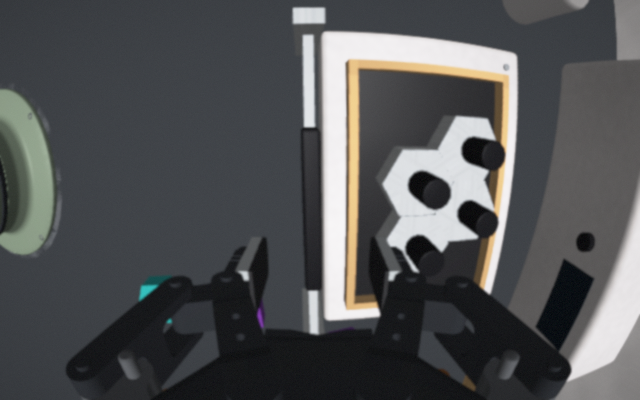

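Emit:
drive_tool:
  series:
    - [60,0.001,0,-0.03,0]
    - [60,0,0,-0.035,0]
    - [60,0,0,-0.025,0]
    - [60,0,0,0,0]
    - [60,0,0,0,0]

```text
clock: 40.85
position: [0.4956, 0.0306, 0.1076]
tool_rot: [3.078, -0.015, 1.677]
force: [0.1, -0.6, 0.5]
grip_width: 0.0513
```

Emit:
drive_tool:
  series:
    - [60,-0.003,0,-0.015,0]
    - [60,0,0,-0.003,0]
    - [60,0,0,0,0]
    - [0,0,0,0,0]
    - [0,0,0,0,0]
    - [0,0,0,0,0]
    - [0,0,0,0,0]
    - [0,0,0,0,0]

```text
clock: 41.65
position: [0.4922, 0.0301, 0.0948]
tool_rot: [3.079, -0.016, 1.678]
force: [6.0, -0.8, -12.5]
grip_width: 0.0127
```

Emit:
drive_tool:
  series:
    - [0,0,0,0.015,0]
    - [0,0,0,0.02,0]
    - [0,0,0,0.02,0]
    - [0,0,0,0.02,0]
    - [0,0,0,0,0]

```text
clock: 42.15
position: [0.4922, 0.0301, 0.1719]
tool_rot: [3.081, -0.014, 1.68]
force: [-1.8, -3.4, 4.1]
grip_width: 0.013
```

Emit:
drive_tool:
  series:
    - [0,0,0,0.006,0]
    - [0,0,0,0.006,0]
    - [0,0,0,0.003,0]
    - [0,0,0,0,0]

```text
clock: 42.55
position: [0.4919, 0.0302, 0.1818]
tool_rot: [3.083, -0.009, 1.683]
force: [3.2, -1.3, 4.4]
grip_width: 0.0127
```

Emit:
drive_tool:
  series:
    - [0,0,0,0.006,0]
    - [0,0,0,0.006,0]
    - [0,0,0,0.005,0]

```text
clock: 42.85
position: [0.4913, 0.0306, 0.1907]
tool_rot: [3.088, -0.003, 1.685]
force: [23.5, -0.6, -70.7]
grip_width: 0.0114
```

Firm stop reached (70 N). I'll relax, release and back off.

Emit:
drive_tool:
  series:
    - [0,0,0,-0.004,0]
    - [60,0,0,0,0]
    - [60,0,0,0,0]
    - [60,0,0,0,0]
    - [60,0,0,0.02,0]
    - [60,0,0,0.04,0]
    - [60,0,0,0.04,0]
    - [60,-0.01,0,0.02,0]
    - [60,0,0,0,0]

```text
clock: 43.75
position: [0.4812, 0.0298, 0.3098]
tool_rot: [3.086, -0.003, 1.683]
force: [0.1, 0.3, -0.9]
grip_width: 0.0512
```

```bash
python3 w.py w17
python3 - <<'E'
from h import *
im=bot.grab_frame('scene');crop('sc17',im,200,130,470,340,2.9)
im=bot.grab_frame('side');crop('si17',im,230,100,450,330,2.5)
E
python3 chk.py w17
```

```text
43.75 [0.4812 0.0298 0.3098] [ 3.086e+00 -3.000e-03  1.683e+00] [ 0.1  0.3 -0.9] 0.0512
toolz [ 0.055  0.009 -0.998]
[ 0.6333  0.0892 -0.3988]
[ 0.642   0.0299 -0.3978]
[ 0.5859  0.0521 -0.4011]
[ 0.5952 -0.0074 -0.3926]
[0.0, 0.0599, 0.0601, 0.1038]
[0.0599, 0.0, 0.0603, 0.0599]
[0.0601, 0.0603, 0.0, 0.0602]
[0.1038, 0.0599, 0.0602, 0.0]
```

View pics/sc17.png

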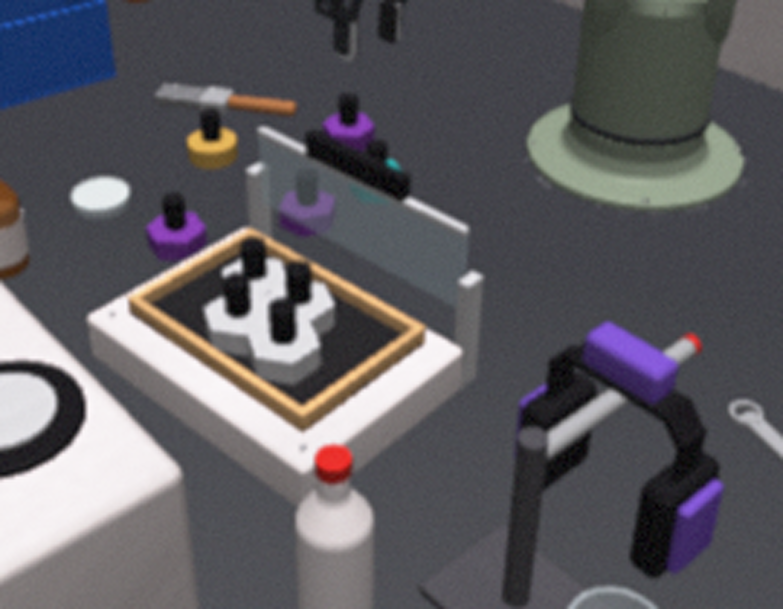

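View pics/w17f.png

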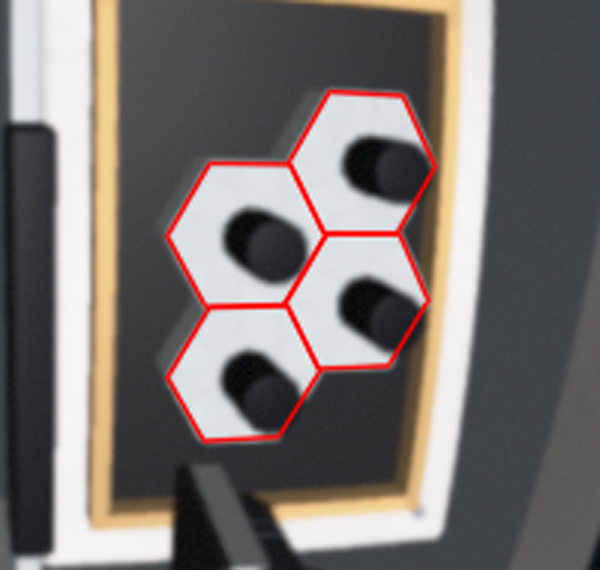

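View pics/si17.png

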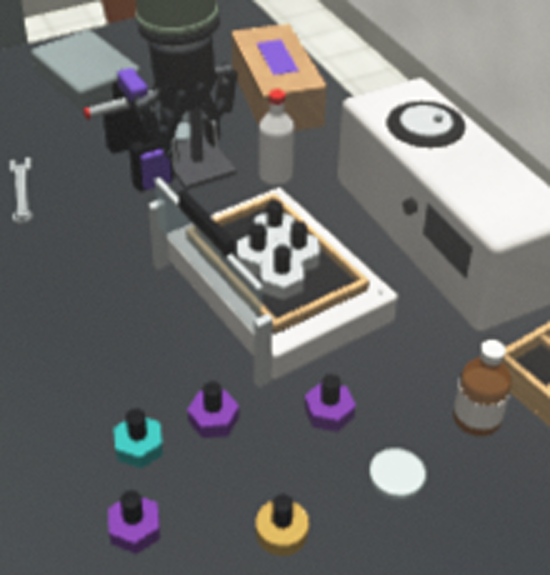

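Run:
```python
from h import *
c=bot.camera_info('scene');im=bot.grab_frame('scene')
# guard height: predict panel-top/bar end for guard=.08/.09
for g in (.075,.082,.09):
    t=.12;X=lambda x,y,z:[.6093+np.cos(t)*x-np.sin(t)*y,.0395+np.sin(t)*x+np.cos(t)*y,z]
    print(g,[proj(c,X(-.111,y,.119+g)).round(1) for y in(-.065,.065)])
crop('sc18',im,280,150,380,230,7)
```

```text
0.075 [array([304.1, 178.6]), array([337.9, 194.8])]
0.082 [array([304.1, 176.5]), array([337.9, 192.7])]
0.09 [array([304. , 174.1]), array([338. , 190.2])]
```

View pics/sc18.png

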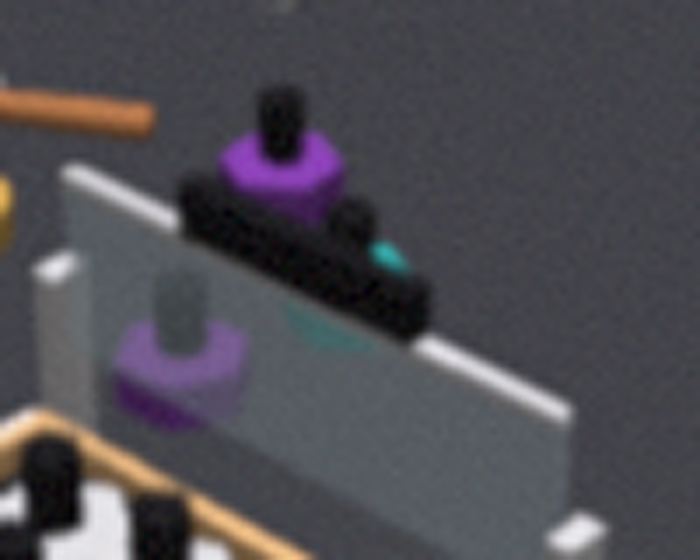

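```bash
python3 -c "
from workcell import bot
print(bot.job_done())"
```

```text
the job is handed in; nothing more can be done
None
```

I carried out the whole job and handed it in at about 44 s of the 210 s limit. The hand-in gives no verdict, so the results below rest on my own last checks.

- **Ear defenders:** they hang on the bar by the headband, upright in the last scene and side views.
- **Guard down:** I slid it down onto its lower stop before packing any cup.
- **Cups:** four white hexagonal cups were present, and all four lie in the tray as one rhombus. The last wrist-camera fit put neighbouring centres 59.9–60.3 mm apart, so each cup touches at least two others.
- **Guard up:** I raised it until it hit its upper stop, at about 70 N wrist force. In the scene camera the bar sits where a height of about 0.09 m would put it. That height is judged from pixels, not read from a sensor.
- **Bystanders:** the round cup, the other bystanders and the purple and turquoise look-alikes look unmoved in the pictures. The gripper ended clear, about 0.1 m above the guard.

None of the final checks failed or disagreed. During the run the tool tilted slowly by up to about 0.07 rad, and the final fits show it did not affect the packing.

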